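# Tighten the bed clamp by its star wheel

## Robot

A 6-joint arm with a two-finger parallel gripper is mounted at the origin on the work surface. World frame = base frame: x ahead of the robot, y to its left, z up, the work surface at z = 0. Lengths are in m, angles in rad, forces in N, time in s.
With the tool pointing down it reaches from about 0.4 to 0.825 m from the base axis. Payload 7 kg.
Tool frame: the origin (TCP) lies at the very end of the fingers, on their centre line; the grasp point (between the pads) lies 19 mm behind it; z points along the fingers, y is the direction in which the jaws open and shut (so a half turn about z gives the same grasp; the last joint's range is limited). The gripper opens to 88 mm and grips with 3 to 60 N. Pads are 19 mm wide; open, the fingers measure 130 mm over their backs; the gripper's body (78 mm by 193 mm) begins 47 mm behind the grasp point.
Start: joints at [1.505, 0.359, 0.012, 0, -1.224, -0.288], TCP at [0.234, 0.633, 0.227] pointing down, gripper open.
Joint ranges: [-3.07, 3.07], [-1.43, 2.12], [-1.02, 1.25], [-3.03, 1.67], [-3.05, -0], [-3.03, 3.03]. Speed limits (rad/s): [2.39, 2.39, 3.01, 3.14, 3.14, 3.14].

## Interface

Orientations are given as [roll, pitch, yaw] about the fixed x, y, z axes, in that order (R = Rz(yaw) Ry(pitch) Rx(roll)).
In Python, from station import arm, eyes, job, outline_of gives the robot as it stands.
- The arm moves only by the tool apply_moves, never from a script. Its argument "moves" is a list of rows, each a list of 5 numbers: the opening, from -1 (shut) to 1 (fully open), then the shift along the tool's x, y, z in m, then the turn about the tool's z in rad. A call has 1 to 12 rows; each row shifts and turns the commanded pose from where the row before left it, along the tool's axes as they then stand; what a row does not reach is not made up. A row lasts 1/12 s, in which the tool goes at most 41.7 mm and 7.16 degrees, less where a joint would pass 70% of its speed; a pose out of reach is approached as far as the arm can. A call with a gripper value outside its range is refused whole. The fingers move at their own pace and stop on an object; "newtons" is the grip in N (left out, the last holds). Time passes only in rows, so rows that do not move let the fingers close. It gives the time, the measured TCP pose, the force and the opening at its end, in the units of the state.
- arm.get_state(): the state, without advancing time (a new reading comes with each control period).
- eyes.grab_frame(name): name is "scene" or "top" or "wrist"; returns a dict with "color" (420x560x3 uint8, red, green, blue), "z_map" (420x560 float32, m along the optical axis (not along the pixel's ray), 0 where there is no reading), "camera_matrix" (3x3 intrinsics, pixels), "extrinsics" (4x4, takes a point from camera to world coordinates). Camera axes: x right, y up, looking along -z (the intrinsics and any distortion apply to the point x, -y, -z); pixel columns grow to the right and rows downward; lengths in m; the calibration is good to about 2 mm. The wrist camera is an equidistant fisheye: a pixel r from the principal point sees the ray r / f radians off the axis. A picture is of the moment at which its call begins.
- job.job_done(): hands the job in, once; it reports no verdict.
Trained networks look in a picture, given as the dict that the camera call returned (one of the last four; its "shot" number tells which), for a name from the list of things; names that differ only in an ending like _2 or _b are one class to them, and where a whole thing is asked for, a point or a joint stands for the part that bears it (a point fixed in the world has none). Each returns a list of dicts, best first, with "score" (0 to 1); they miss things now and then, are a little off and sometimes report something else, mostly with a low value. They report only what shows in the picture. A call takes as long as a camera call. They do not tell look-alikes from the thing itself.
- outline_of(label, picture): "region" (420x560 bool, what is visible of it) and "extent" ([left, top, right, bottom] in pixels, round what is visible of it).
The state is a dict: "t": time; "q": joint angles; "qd": joint speeds; "joint_efforts": joint torques, N m; "eef_pos": TCP position; "ee_rot": TCP orientation; "force": force on the tool from outside, world axes, zero at the start; "moment": the same for the moment, N m; "width": finger opening in m.
Only numpy, scipy, OpenCV 4.12 (cv2) and the standard library are available. Lean on these libraries where they do the work, as an engineer would, in place of code of your own. Each camera call takes 0.05 s, during which the arm holds its last target.

## Task

Take the adjusting bar from its stand and, through the slot in the clamp's sloping face, push the star wheel round tooth by tooth, each stroke up the slope, until the brass jaw pad bears on the aluminium block and its springs are squeezed in by about 5 mm. Then stand the bar back in its stand, fully down, and leave the block and the things lying around where they are.

Things in the scene. Friction and masses are not known exactly. Their poses are not given: they have to be found in the camera images.
- bar_handle (a point): Adjusting bar, rigid steel, about 0.25 kg, 137 mm long: dark square handle 24 x 24 x 75 mm; centred below it a bright square-ended blade 62 mm long, 6 mm thick (bar x), 12 mm wide (bar y). Stands upright in the stand. This point: centre of the handle, 37.5 mm above its lower end, 99.5 mm above the blade tip; z points from blade to handle. Half a turn about z makes no difference.
- bar_tip (a point): The end of the bar's blade, same axes as bar_handle.
- stand_top (a point): Centre of the top face of the bar's stand, a grey block 70 x 70 x 70 mm fixed on the bed, z up. In it one oblong hole 14 mm (x) by 20 mm (y), 66 mm deep, 3 mm chamfer. The bar stands in it blade down, blade thickness along the stand's x, width along y, the handle's lower end resting on the top face.
- slot_cover: Sloping cover plate of the clamp's grey housing, 66 x 74 mm, 5 mm thick. Origin: centre of the slot on the outer face, 131 mm above the work surface. z points square out of the face (28 degrees from vertical, leaning to the robot's side), x up the slope (away from the robot), y level, along the wheel's axis towards the jaw. Slot: 54 mm along x, 20 mm along y, clear through.
- wheel_mid (a point): Centre of the steel star wheel behind the slot, 50 mm under the cover's outer face; axis along slot_cover's y. 80 mm over the teeth, 16 mm wide; 10 round-nosed teeth 8 mm thick, 16 mm deep; crests 10 mm below the outer face at mid-slot, gaps about 16 mm wide near the crests, 8 mm at the bottom. How the teeth stand at the start varies and is not given (axes: the clamp's, z up).
- guard_top (a point): Middle of the top edge, on the robot's side, of the upright steel chip guard (100 mm wide) that stands 24 mm beyond the slot's centre (horizontally) and reaches 131 mm above it: no room for a gripper held vertically over the slot; work square to the sloping face. A blade on a crest stops 9 to 17 mm deep; in a gap it goes 20 mm deep freely.
- jaw_pad (a joint): How far the brass jaw pad is pushed back on its springs towards the carrier, m: 0 free (a 12 mm space between pad and carrier), 0.011 at its end. It begins to grow when the pad meets the block; 2.5 N per mm.
- pad_face (a point): Centre of the brass pad's face (60 x 45 mm) that meets the block; starts 3 to 7 mm from it. Pushing a wheel tooth towards slot_cover's +x tightens: the pad moves level along slot_cover's +y, 3.5 mm per tooth (36 degrees); towards -x slackens. The wheel has friction (7 to 13 N at the blade) and stays where it is left.
- block_mid (a point): Centre of the aluminium block to be clamped, 110 x 62 x 50 mm, 0.9 kg, loose, standing on the clamp's base plate between the pad and the fixed steel stop; must stay there.
- oil_bottle: Bystander: yellowish squeeze bottle with a green spout, 76 mm across, 165 mm high, origin under its centre.
- brush: Bystander: brush 180 mm long lying on the bed.
- spanner: Bystander: spanner 160 mm long lying on the bed.
Things that resemble listed ones, but are neither listed nor needed, are in the scene too. Of the things shaped like the part that bears bar_handle, the dark steel one is meant.

How it is judged:
On the way, in this order (a step that is already met when the one before it is completed fails the run):
1. the bar is drawn out of its stand (z of bar_tip in the frame of stand_top above 0 m), for 0.05 s.
2. the blade is in the slot, among the teeth (z of bar_tip in the frame of slot_cover between -0.04 and -0.012 m and x of bar_tip in the frame of slot_cover between -0.03 and 0.03 m and y of bar_tip in the frame of slot_cover between -0.012 and 0.012 m), for 0.05 s.
3. the jaw pad is squeezed in by 2.5 to 8 mm (value of joint jaw_pad between 0.0025 and 0.008 m), for 0.2 s.
At the end, for the whole second after the job is handed in: The jaw pad bears on the block, squeezed in between 2.5 and 8 mm; the bar stands upright (within 7 degrees) and at rest in the stand's hole, its shoulder within 5 mm of the stand's top; the block is within 12 mm of where it was (all of step 3 and horizontal distance between bar_tip and stand_top below 0.012 m and z of bar_tip in the frame of stand_top below -0.057 m and angle between bar_handle's own z axis and vertical below 0.12 rad and linear speed of bar below 0.02 m/s and distance of block_mid from where it was at the start of the episode below 0.012 m); the robot touches nothing.
It fails at once if the block is lifted or knocked out of place (distance of block_mid from where it was at the start of the episode above 0.025 m).
It fails at once if a bystander is shoved more than 30 mm (distance of any of oil_bottle, brush, spanner from where it was at the start of the episode above 0.03 m).
It also fails if it takes over 64 s, if anything falls off the work surface, if the arm or the gripper's body presses on something with over 40 N, if the wrist force passes 120 N, or if a joint passes its speed limit or range.

## Working session

There is one attempt and no reset: what is moved stays moved. The work goes in short steps, Python scripts to look and compute and a tool call to move; the robot and the scene stay as the last step left them, time stands still between calls to the robot, and variables do not carry over. Pictures are saved under pics/ and viewed, and the job is handed in when it is done.

Besides the shell and the picture viewer there is one more tool, called in YAML: its name, and indented under it one key for each argument. apply_moves: Moves the arm, as the interface text tells. Its arguments: {"type":"object","properties":{"moves":{"type":"array","items":{"type":"array","items":{"type":"number"}}},"newtons":{"type":"number"}},"required":["moves"]}

```bash
ls; mkdir -p pics; python3 - <<'E'
from station import arm, eyes, job, outline_of
import cv2, numpy as np, pickle
s=arm.get_state(); print({k:np.round(v,3).tolist() for k,v in s.items()})
for n in ["scene","top","wrist"]:
    f=eyes.grab_frame(n); cv2.imwrite(f"pics/{n}0.png",f["color"][:,:,::-1]); pickle.dump(f,open(f"pics/{n}0.pkl","wb"))
    print(n,np.round(f["camera_matrix"],1).tolist(),np.round(f["extrinsics"],3).tolist())
    for l in ["bar_handle","stand_top","slot_cover","wheel_mid","guard_top","jaw_pad","block_mid","oil_bottle"]:
        try:
            r=outline_of(l,f); print(l,[(round(float(d["score"]),2),list(map(int,d["extent"]))) for d in r])
        except Exception as e: print(l,e)
E
```

```text
pics
{'t': 0.0, 'q': [1.505, 0.359, 0.011, -0.0, -1.224, -0.288], 'qd': [-0.001, -0.001, 0.0, -0.0, 0.0, -0.001], 'joint_efforts': [-0.0, -58.272, 29.304, 6.996, 0.007, -0.0], 'eef_pos': [0.234, 0.633, 0.226], 'ee_rot': [3.14, -0.0, -0.354], 'force': [-0.231, 0.323, 0.003], 'moment': [0.027, 0.024, -0.006], 'width': 0.088}
scene [[480.0, 0.0, 279.5], [0.0, 480.0, 196.7], [0.0, 0.0, 1.0]] [[-0.874, -0.255, 0.414, 1.081], [0.486, -0.48, 0.73, 1.077], [0.012, 0.839, 0.543, 0.931], [0.0, 0.0, 0.0, 1.0]]
bar_handle [(0.88, [405, 231, 416, 269]), (0.76, [325, 233, 340, 258]), (0.67, [438, 295, 457, 340]), (0.64, [392, 296, 413, 337])]
stand_top [(0.61, [320, 251, 348, 285]), (0.16, [230, 139, 248, 178])]
slot_cover [(0.67, [205, 180, 226, 202])]
wheel_mid [(0.93, [189, 144, 256, 253])]
guard_top [(0.73, [185, 142, 258, 260])]
jaw_pad [(0.37, [213, 213, 228, 222])]
block_mid [(0.87, [202, 213, 238, 245])]
oil_bottle [(0.68, [227, 139, 252, 180])]
top [[455.6, 0.0, 277.9], [0.0, 455.6, 206.6], [0.0, 0.0, 1.0]] [[0.019, 0.998, -0.052, 0.416], [-1.0, 0.018, -0.006, 0.075], [-0.005, 0.052, 0.99
[... 181 characters left out ...]
, [209, 206, 238, 234])]
slot_cover [(0.65, [340, 161, 361, 182])]
wheel_mid [(0.79, [289, 146, 374, 189])]
guard_top [(0.89, [289, 143, 376, 192]), (0.5, [216, 216, 225, 221])]
jaw_pad [(0.6, [319, 161, 323, 178]), (0.21, [290, 144, 374, 194])]
block_mid [(0.71, [218, 213, 224, 224]), (0.55, [302, 145, 320, 182])]
oil_bottle [(0.84, [393, 215, 416, 233])]
wrist [[325.2, 0.0, 279.1], [0.0, 325.2, 205.3], [0.0, 0.0, 1.0]] [[-0.347, 0.896, 0.277, 0.309], [-0.938, -0.331, -0.102, 0.606], [0.0, -0.295, 0.955, 0.384], [0.0, 0.0, 0.0, 1.0]]
bar_handle [(0.79, [290, 43, 330, 85]), (0.62, [485, 97, 559, 125])]
stand_top []
slot_cover []
wheel_mid []
guard_top []
jaw_pad []
block_mid []
oil_bottle []
```

View pics/scene0.png

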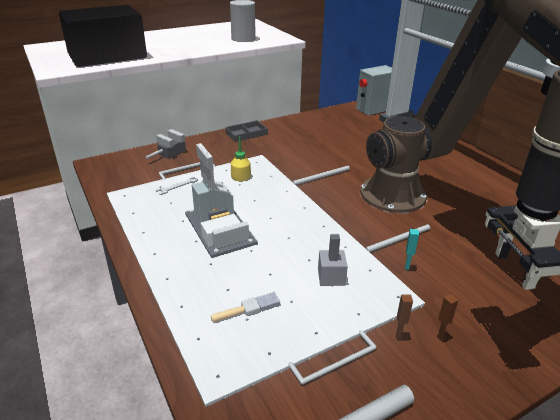

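View pics/top0.png

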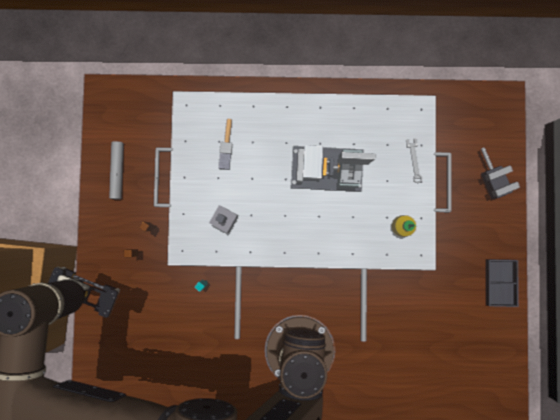

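View pics/wrist0.png

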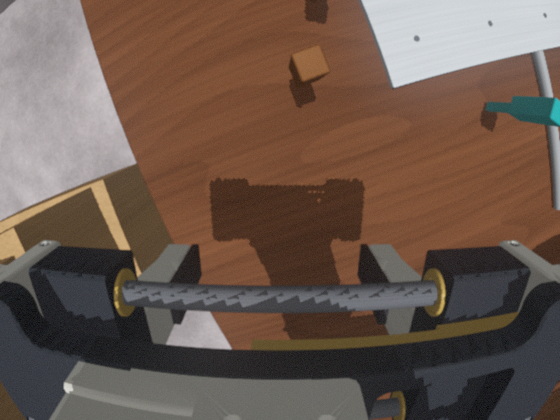

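The dark bar candidates are: the dark handle in the grey stand at scene (335,245) / top (222,219), the teal bar at scene (411,250), and two brown bars at scene (404,315) and (447,315). By the description (dark steel, in the stand) I choose the first one. I'll check it in a close crop.

```bash
cat > h.py <<'E'
import numpy as np, cv2, pickle
def pts(f):
    K=f["camera_matrix"];z=f["z_map"];h,w=z.shape
    u,v=np.meshgrid(np.arange(w),np.arange(h))
    p=np.stack([(u-K[0,2])/K[0,0]*z,-(v-K[1,2])/K[1,1]*z,-z],-1)
    P=p@f["extrinsics"][:3,:3].T+f["extrinsics"][:3,3]
    P[z==0]=np.nan
    return P
def load(n): return pickle.load(open(f"pics/{n}.pkl","rb"))
def crop(img,box,s,name):
    l,t,r,b=box; c=img[t:b,l:r,::-1]; c=cv2.resize(c,None,fx=s,fy=s,interpolation=cv2.INTER_CUBIC); cv2.imwrite(name,c)
E
python3 - <<'E'
from h import *
s=load("scene0");t=load("top0")
a=s["color"][125:265,175:275,::-1];b=s["color"][220:300,310:355,::-1]
c=t["color"][135:205,280:385,::-1];d=t["color"][195:245,195:250,::-1]
crop(s["color"],(175,130,275,265),4,"pics/c1.png")
crop(s["color"],(300,220,360,295),7,"pics/c2.png")
crop(t["color"],(280,135,385,205),7,"pics/c3.png")
crop(t["color"],(195,195,255,245),9,"pics/c4.png")
A=cv2.resize(cv2.imread("pics/c3.png"),(450,300));B=cv2.resize(cv2.imread("pics/c4.png"),(345,300))
C=cv2.resize(cv2.imread("pics/c1.png"),(220,297));D=cv2.resize(cv2.imread("pics/c2.png"),(240,297))
m=np.zeros((600,800,3),np.uint8);m[:300,:450]=A;m[:300,450:795]=B;m[300:597,:220]=C;m[300:597,230:470]=D
cv2.imwrite("pics/m0.png",m)
P=pts(t);Q=pts(s)
print("bed z",np.nanmedian(P[120:140,240:280,2]),np.nanmedian(Q[260:300,180:210,2]))
for n,PP,(l,tt,r,bb) in [("top",P,(205,202,242,238)),("scene",Q,(315,228,352,288))]:
    R=PP[tt:bb,l:r].reshape(-1,3);z=R[:,2]
    print(n,np.histogram(z[np.isfinite(z)],bins=np.arange(0,.24,.01)))
E
```

```text
bed z 0.012167986749667126 0.012577013222100364
top (array([232, 610,  24,   8,   6,   6,   7,  99, 255,   7,   3,   4,   2,
         2,   3,  47,  11,   0,   0,   0,   0,   0,   0]), array([0.  , 0.01, 0.02, 0.03, 0.04, 0.05, 0.06, 0.07, 0.08, 0.09, 0.1 ,
       0.11, 0.12, 0.13, 0.14, 0.15, 0.16, 0.17, 0.18, 0.19, 0.2 , 0.21,
       0.22, 0.23]))
scene (array([133, 976,  75,  86,  81,  81,  79, 104, 343,  24,  33,  33,  24,
        31,  30,  67,   0,   0,   0,   0,   0,   0,   0]), array([0.  , 0.01, 0.02, 0.03, 0.04, 0.05, 0.06, 0.07, 0.08, 0.09, 0.1 ,
       0.11, 0.12, 0.13, 0.14, 0.15, 0.16, 0.17, 0.18, 0.19, 0.2 , 0.21,
       0.22, 0.23]))
```

View pics/m0.png

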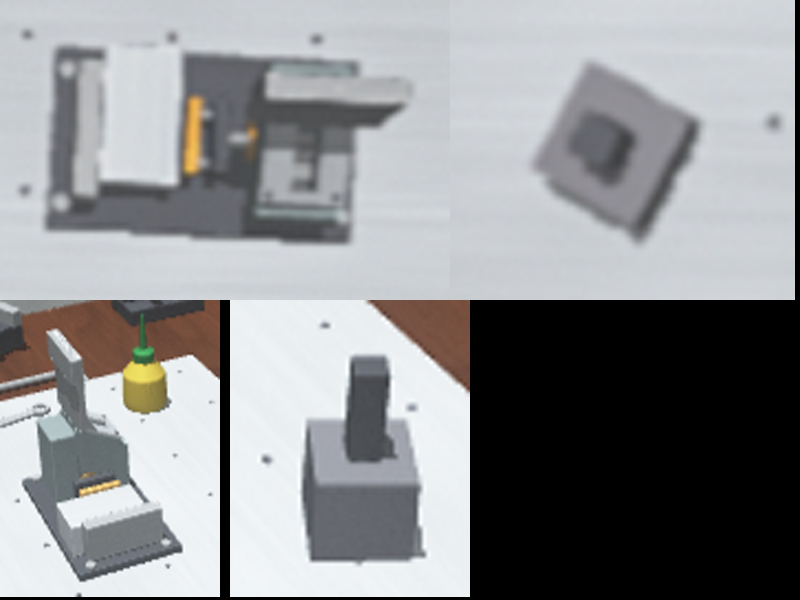

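The picture shows the dark handle standing in the grey stand (crop lower centre); it is the dark steel one. The clamp is at the top camera's (330,168), with the slot just on the robot's side of the guard. Now I'll measure.

```bash
python3 - <<'E'
from h import *
s=load("scene0");t=load("top0")
P=pts(t);Q=pts(s)
def sel(PP,box,z0,z1):
    l,tt,r,bb=box;R=PP[tt:bb,l:r].reshape(-1,3);return R[(R[:,2]>z0)&(R[:,2]<z1)]
for n,PP,bx in [("top",P,(205,202,242,238)),("scene",Q,(315,228,352,288))]:
    for z0,z1 in [(.076,.088),(.148,.165)]:
        R=sel(PP,bx,z0,z1); r=cv2.minAreaRect(R[:,:2].astype(np.float32)*1000)
        print(n,z0,len(R),np.round(np.median(R,0),4),np.round(R.mean(0),4),r)
# cover
for n,PP,bx in [("top",P,(335,160,365,184)),("scene",Q,(200,175,232,210))]:
    R=sel(PP,bx,.09,.16)
    best=None;rng=np.random.default_rng(0)
    for _ in range(2000):
        a=R[rng.choice(len(R),3,replace=False)];nn=np.cross(a[1]-a[0],a[2]-a[0]);
        if np.linalg.norm(nn)<1e-6: continue
        nn/=np.linalg.norm(nn);nn*=np.sign(nn[2]);
        if not .8<nn[2]<.95: continue
        k=abs((R-a[0])@nn)<.0025
        if best is None or k.sum()>best[0]: best=(k.sum(),nn,k)
    k=best[2];c=R[k].mean(0);n2=np.linalg.svd(R[k]-c)[2][2];n2*=np.sign(n2[2])
    print(n,best[0],len(R),c,n2,"tilt",np.degrees(np.arccos(n2[2])),"az",np.degrees(np.arctan2(n2[1],n2[0])))
    print(R[k].min(0),R[k].max(0))
E
```

```text
top 0.076 320 [0.4517 0.2684 0.082 ] [0.453  0.2704 0.0822] ((453.1759338378906, 271.7997131347656), (70.3041763305664, 70.10458374023438), 62.256778717041016)
top 0.148 57 [0.4527 0.2724 0.1568] [0.4536 0.2716 0.1566] ((453.2162780761719, 271.38525390625), (24.01261329650879, 23.926023483276367), 58.060420989990234)
scene 0.076 390 [0.4624 0.2819 0.082 ] [0.4603 0.2782 0.082 ] ((455.2044372558594, 272.0172119140625), (73.76533508300781, 70.81231689453125), 61.695220947265625)
scene 0.148 73 [0.4586 0.2756 0.1566] [0.4578 0.2747 0.1553] ((456.0007629394531, 273.0538024902344), (24.58074378967285, 23.91855812072754), 64.57884216308594)
top 182 402 [ 0.60798794 -0.15330877  0.12791554] [-0.45081174  0.03887     0.89177234] tilt 26.903190423785755 az 175.07201726284978
[ 0.58098455 -0.18614974  0.11177435] [ 0.63764502 -0.11957359  0.14584138]
scene 119 601 [ 0.6291663  -0.14527514  0.1287407 ] [-0.29081949  0.16263935  0.94285336] tilt 19.463600674942985 az 150.78411407294826
[ 0.58147659 -0.18937623  0.11112409] [ 0.67790414 -0.11703193  0.1430746 ]
```

The stand top measures (0.4535, 0.272, 0.082), which agrees with the bed at 12 mm plus 70 mm. The handle top is at 0.157, also as it should be. The moves only offer a turn about the tool's z. So I'll test in free space what the arm does at its reach limit, in case it lets the tool lean.

apply_moves:
  moves:
    - [1,0,-0.04,0,0]
    - [1,0,-0.04,0,0]
    - [1,0,-0.04,0,0]
    - [1,0,-0.04,0,0]
    - [1,0,-0.04,0,0]
    - [1,0,-0.04,0,0]
    - [1,0,-0.04,0,0]

```text
t: 1.93
eef_pos: [0.3295, 0.8917, 0.2265]
ee_rot: [-3.141, -0.0, -0.354]
force: [0.1, 2.4, 0.5]
width: 0.0874
```

apply_moves:
  moves:
    - [1,0,-0.04,0,0]
    - [1,0,-0.04,0,0]
    - [1,0,-0.04,0,0]
    - [1,0,-0.04,0,0]

```text
t: 2.27
eef_pos: [0.3551, 0.9623, 0.1934]
ee_rot: [-3.081, -0.009, -0.354]
force: [-0.2, 0.2, 0.3]
width: 0.0875
```

```bash
python3 - <<'E'
from station import arm
import numpy as np
s=arm.get_state(); print({k:np.round(v,3).tolist() for k,v in s.items()})
E
```

```text
{'t': 2.267, 'q': [1.413, 1.072, 1.246, 0.02, -1.687, -0.193], 'qd': [0.006, 0.07, 0.063, 0.115, 0.465, 0.007], 'joint_efforts': [-0.779, -101.336, 29.442, 6.981, -0.918, 0.005], 'eef_pos': [0.355, 0.962, 0.193], 'ee_rot': [-3.081, -0.009, -0.354], 'force': [-0.177, 0.212, 0.263], 'moment': [-0.145, 0.105, 0.024], 'width': 0.088}
```

At the limit (q3 near 1.25) the tool starts to lean outward, which is the direction I need. I'll continue and then step back to see whether the lean persists.

apply_moves:
  moves:
    - [1,0,-0.04,0,0]
    - [1,0,-0.04,0,0]
    - [1,0,-0.04,0,0]
    - [1,0,-0.04,0,0]

```text
t: 2.6
eef_pos: [0.374, 1.0138, 0.1813]
ee_rot: [-2.956, -0.018, -0.355]
force: [-0.3, 0.0, -0.2]
width: 0.0875
```

apply_moves:
  moves:
    - [1,0,0.03,0,0]
    - [1,0,0.03,0,0]
    - [1,0,0.03,0,0]

```text
t: 2.85
eef_pos: [0.3485, 0.9454, 0.1648]
ee_rot: [-2.959, -0.019, -0.356]
force: [-0.9, 1.7, 1.2]
width: 0.0875
```

```bash
python3 - <<'E'
from station import arm
import numpy as np
s=arm.get_state(); print({k:np.round(v,3).tolist() for k,v in s.items()})
E
```

```text
{'t': 2.85, 'q': [1.431, 0.867, 0.73, 0.06, -1.26, -0.227], 'qd': [0.083, -0.942, -1.953, 0.04, 1.052, -0.146], 'joint_efforts': [-1.69, -83.566, 35.224, 6.746, -1.359, 0.275], 'eef_pos': [0.349, 0.945, 0.165], 'ee_rot': [-2.959, -0.019, -0.356], 'force': [-0.892, 1.707, 1.176], 'moment': [-0.333, 0.311, -0.002], 'width': 0.088}
```

The lean persists after stepping back, so it can be built up at reach limits. Now I'll test undoing it at the inner limit, on the way to the bar.

apply_moves:
  moves:
    - [1,0,0.04,-0.007,0]
    - [1,0,0.04,-0.011,0]
    - [1,0,0.04,-0.011,0]
    - [1,0,0.04,-0.011,0]
    - [1,0,0.04,-0.011,0]
    - [1,0,0.04,-0.009,0]
    - [1,0,0.04,-0.007,0]
    - [1,0,0.04,-0.007,0]
    - [1,0,0.04,-0.007,0]
    - [1,0,0.04,-0.007,0]
    - [1,0,0.04,-0.007,0]

```text
t: 3.77
eef_pos: [0.1914, 0.5227, 0.1818]
ee_rot: [-2.956, -0.018, -0.356]
force: [-1.1, 1.0, 0.5]
width: 0.0876
```

```bash
cat > st.py <<'E'
from station import arm
import numpy as np
from scipy.spatial.transform import Rotation as R
s=arm.get_state(); print({k:np.round(v,3).tolist() for k,v in s.items() if k not in("joint_efforts","qd")})
M=R.from_euler('xyz',s["ee_rot"]).as_matrix();print("tool axes x,y,z in world:",np.round(M.T,3).tolist(),"lean=",np.degrees(np.arccos(-M[2,2])),"az",np.degrees(np.arctan2(M[1,2],M[0,2])), "r",np.hypot(*s["eef_pos"][:2]))
E
python3 st.py
```

```text
{'t': 3.767, 'q': [1.636, 0.089, -0.519, 0.128, -0.804, -0.5], 'eef_pos': [0.191, 0.523, 0.182], 'ee_rot': [-2.956, -0.018, -0.356], 'force': [-1.052, 0.97, 0.456], 'moment': [-0.514, 0.431, 0.034], 'width': 0.088}
tool axes x,y,z in world: [[0.937, -0.348, 0.018], [-0.339, -0.922, -0.185], [0.081, 0.167, -0.983]] lean= 10.708652481934287 az 64.18081482343153 r 0.5566198863203887
```

apply_moves:
  moves:
    - [1,0,0.04,-0.012,0]
    - [1,0,0.04,-0.012,0]
    - [1,0,0.04,-0.012,0]
    - [1,0,0.04,-0.012,0]
    - [1,0,0.04,-0.01,0]
    - [1,0,0.04,-0.01,0]
    - [1,0,0.04,-0.01,0]

```text
t: 4.35
eef_pos: [0.0976, 0.276, 0.2068]
ee_rot: [-2.957, -0.017, -0.358]
force: [-2.4, -1.0, 1.8]
width: 0.0877
```

```bash
python3 st.py
```

```text
{'t': 4.35, 'q': [2.267, -0.576, -0.924, 0.185, -1.152, -1.122], 'eef_pos': [0.098, 0.276, 0.207], 'ee_rot': [-2.957, -0.017, -0.358], 'force': [-2.426, -1.028, 1.803], 'moment': [-0.636, 0.559, 0.004], 'width': 0.088}
tool axes x,y,z in world: [[0.936, -0.35, 0.017], [-0.342, -0.922, -0.183], [0.08, 0.166, -0.983]] lean= 10.617010591696486 az 64.37885571030414 r 0.2927482634741282
```

```bash
cat > fk.py <<'E'
import numpy as np
from scipy.optimize import least_squares
from scipy.spatial.transform import Rotation as R
D=[([1.505,.359,.011,0,-1.224,-.288],[.234,.633,.226],[3.14,0,-.354]),
([1.413,1.072,1.246,.02,-1.687,-.193],[.355,.962,.193],[-3.081,-.009,-.354]),
([1.431,.867,.73,.06,-1.26,-.227],[.349,.945,.165],[-2.959,-.019,-.356]),
([1.636,.089,-.519,.128,-.804,-.5],[.191,.523,.182],[-2.956,-.018,-.356]),
([2.267,-.576,-.924,.185,-1.152,-1.122],[.098,.276,.207],[-2.957,-.017,-.358])]
def rot(a,t): return R.from_rotvec(np.array(a)*t).as_matrix()
Z=[0,0,1];Y=[0,1,0];X=[1,0,0]
def fk(q,p,full=False):
    # p: r0,z0,L1,a3,L2,L3,y0
    r0,z0,L1,a3,L2,L3,y0=p
    M=rot(Z,q[0]);T=M@np.array([r0,y0,z0])
    M=M@rot(Y,q[1]);T=T+M@np.array([0,0,L1])
    M=M@rot(Y,-q[2]);T=T+M@np.array([L2,0,a3])
    M=M@rot(X,S4*q[3])@rot(Y,-q[4]);T=T+M@np.array([L3,0,0])
    M=M@rot(X,S6*q[5])
    # tool z= M x ; 
    return T,M
S4=-1;S6=-1
def err(p):
    return np.concatenate([fk(q,p)[0]-np.array(t) for q,t,_ in D])
def fit():
    return least_squares(err,[0,.3,.35,0,.35,.3,0])
if __name__=="__main__":
    import itertools
    for s4,s6 in itertools.product([1,-1],[1,-1]):
        S4,S6=s4,s6
        f=fit(); print(s4,s6,f.cost,np.round(f.x,4),np.round(f.fun.reshape(-1,3)*1000,1).tolist())
        for q,t,e in D:
            M=fk(q,f.x)[1];Rm=R.from_euler('xyz',e).as_matrix()
            print(np.round(M.T@Rm,2).tolist())
E
python3 fk.py
```

```text
1 1 0.0031091047398057975 [ 0.0562 -0.1584  0.6074  0.0397  0.4295  0.0535 -0.22  ] [[30.7, 37.8, 21.6], [19.8, -0.2, -0.8], [-0.5, -25.2, -2.3], [-8.5, -16.0, -0.8], [-30.2, -28.1, -17.8]]
[[0.0, -0.0, 1.0], [-0.84, 0.54, 0.0], [-0.54, -0.84, -0.0]]
[[-0.04, 0.01, 1.0], [-0.92, 0.38, -0.04], [-0.38, -0.92, -0.01]]
[[-0.11, 0.02, 0.99], [-0.91, 0.4, -0.11], [-0.4, -0.91, -0.02]]
[[-0.17, 0.07, 0.98], [-0.67, 0.73, -0.17], [-0.73, -0.68, -0.07]]
[[-0.17, 0.29, 0.94], [0.51, 0.84, -0.17], [-0.84, 0.46, -0.29]]
1 -1 0.0031091047398057975 [ 0.0562 -0.1584  0.6074  0.0397  0.4295  0.0535 -0.22  ] [[30.7, 37.8, 21.6], [19.8, -0.2, -0.8], [-0.5, -25.2, -2.3], [-8.5, -16.0, -0.8], [-30.2, -28.1, -17.8]]
[[0.0, -0.0, 1.0], [-1.0, 0.0, 0.0], [-0.0, -1.0, -0.0]]
[[-0.04, 0.01, 1.0], [-1.0, 0.0, -0.04], [-0.0, -1.0, 0.01]]
[[-0.11, 0.02, 0.99], [-0.99, -0.04, -0.11], [0.03, -1.0, 0.03]]
[[-0.17, 0.07, 0.98], [-0.97, -0.18, -0.15], [0.17, -0.98, 0.1]]
[[-0.17, 0.29, 0.94], [-0.98, -0.17, -0.12], [0.12, -0.94, 0.31]]
-1 1 0.00028043983477115775 [ 0.036   0.2322  0.5913 -0.0013  0.4327  0.3961 -0.1
[... 167 characters left out ...]
, 0.0, 1.0], [-0.93, 0.38, -0.0], [-0.38, -0.93, -0.0]]
[[-0.0, 0.0, 1.0], [-0.9, 0.44, -0.0], [-0.44, -0.9, 0.0]]
[[0.0, -0.0, 1.0], [-0.54, 0.84, 0.0], [-0.84, -0.54, -0.0]]
[[0.0, -0.0, 1.0], [0.62, 0.78, 0.0], [-0.78, 0.62, 0.0]]
-1 -1 0.00028043983477115775 [ 0.036   0.2322  0.5913 -0.0013  0.4327  0.3961 -0.1897] [[-2.0, 2.8, 14.9], [-2.0, -1.0, 0.4], [-1.6, -0.3, 0.0], [1.6, -2.3, 1.7], [2.2, 3.8, -17.0]]
[[0.0, -0.0, 1.0], [-1.0, 0.0, 0.0], [-0.0, -1.0, -0.0]]
[[-0.0, 0.0, 1.0], [-1.0, 0.0, -0.0], [-0.0, -1.0, 0.0]]
[[-0.0, 0.0, 1.0], [-1.0, 0.0, -0.0], [-0.0, -1.0, 0.0]]
[[0.0, -0.0, 1.0], [-1.0, 0.0, 0.0], [-0.0, -1.0, -0.0]]
[[0.0, -0.0, 1.0], [-1.0, 0.0, 0.0], [-0.0, -1.0, -0.0]]
```

```bash
sed -i 's/r0,z0,L1,a3,L2,L3,y0=p/r0,z0,L1,a3,L2,L3,y0,b1=p/; s/np.array(\[0,0,L1\])/np.array([b1,0,L1])/; s/\[0,.3,.35,0,.35,.3,0\]/[0,.3,.45,0,.43,.4,-.19,0]/' fk.py; python3 fk.py | grep cost; python3 fk.py | grep "^-1 -1"
```

```text
-1 -1 0.00013036415583477567 [-0.0064  0.2644  0.5909 -0.0121  0.463   0.4043 -0.1892  0.0206] [[-2.4, 4.3, 10.9], [-2.5, -1.6, 0.7], [-1.6, 0.3, -6.6], [1.9, -4.2, -2.5], [2.5, 4.7, -2.4]]
```

Lean persists and the arm has a 0.19 m side offset, with lean = q3+q5−q2+π/2. I'll try removing the lean at the inner limit: low and close in, over the free table, with the arm plane along the lean.

apply_moves:
  moves:
    - [1,0.036,0.006,0.01,0]
    - [1,0.037,0.006,0.013,0]
    - [1,0.037,0.006,0.015,0]
    - [1,0.037,0.007,0.015,0]
    - [1,0.037,0.007,0.02,0]
    - [1,0.037,0.007,0.032,0]

```text
t: 4.85
eef_pos: [0.2447, 0.2121, 0.1337]
ee_rot: [-2.955, -0.016, -0.35]
force: [-1.1, 2.1, 0.2]
width: 0.0875
```

```bash
python3 st.py; python3 - <<'E'
from h import *
t=load("top0");P=pts(t)
for n,(u,v) in dict(teal=(200,286),bottle=(404,224),rodL=(238,300),rodR=(364,300),brown=(146,226),base=(300,345)).items():
    w=P[v-8:v+9,u-8:u+9].reshape(-1,3);i=np.nanargmax(w[:,2]);print(n,np.round(w[i],3),np.round(P[v,u],3))
E
```

```text
{'t': 4.85, 'q': [1.426, -0.352, -0.975, 0.077, -0.77, -0.254], 'eef_pos': [0.245, 0.212, 0.134], 'ee_rot': [-2.955, -0.016, -0.35], 'force': [-1.091, 2.144, 0.238], 'moment': [-0.308, 0.376, 0.103], 'width': 0.088}
tool axes x,y,z in world: [[0.939, -0.343, 0.016], [-0.334, -0.924, -0.186], [0.079, 0.169, -0.982]] lean= 10.75568149645716 az 65.0280709414575 r 0.3238144938330823
teal [0.239 0.339 0.147] [0.232 0.331 0.137]
bottle [ 0.438 -0.345  0.165] [ 0.445 -0.333  0.116]
rodL [0.156 0.216 0.03 ] [0.172 0.217 0.022]
rodR [ 0.201 -0.213  0.027] [ 0.179 -0.222  0.017]
brown [0.409 0.52  0.143] [0.423 0.512 0.14 ]
base [0.066 0.003 0.281] [0.08  0.011 0.259]
```

apply_moves:
  moves:
    - [1,0.02,0.035,0,0]
    - [1,0.02,0.035,0,0]
    - [1,0.01,0.035,0,0]
    - [1,0,0.035,0,0]
    - [1,0,0.035,0,0]

```text
t: 5.27
eef_pos: [0.2417, 0.0288, 0.1112]
ee_rot: [-2.962, 0.001, -0.349]
force: [2.3, -0.9, -0.9]
width: 0.0876
```

```bash
python3 st.py
```

```text
{'t': 5.267, 'q': [0.883, -0.484, -1.016, -0.079, -0.871, 0.385], 'eef_pos': [0.242, 0.029, 0.111], 'ee_rot': [-2.962, 0.001, -0.349], 'force': [2.264, -0.905, -0.928], 'moment': [-0.733, -0.069, -0.042], 'width': 0.088}
tool axes x,y,z in world: [[0.94, -0.341, -0.001], [-0.336, -0.925, -0.179], [0.06, 0.168, -0.984]] lean= 10.283998155909469 az 70.260139440304 r 0.2434088495568793
```

apply_moves:
  moves:
    - [1,0,0.03,0.01,0]
    - [1,0,0.03,0.01,0]
    - [1,0,0.03,0.01,0]

```text
t: 5.52
eef_pos: [0.2254, -0.0416, 0.0781]
ee_rot: [-2.957, 0.01, -0.346]
force: [0.2, -0.2, 0.4]
width: 0.0877
```

```bash
python3 st.py
```

```text
{'t': 5.517, 'q': [0.463, -0.353, -1.015, -0.189, -0.789, 0.886], 'eef_pos': [0.225, -0.042, 0.078], 'ee_rot': [-2.957, 0.01, -0.346], 'force': [0.185, -0.223, 0.389], 'moment': [-0.643, 0.073, 0.082], 'width': 0.088}
tool axes x,y,z in world: [[0.941, -0.339, -0.01], [-0.335, -0.924, -0.184], [0.053, 0.176, -0.983]] lean= 10.589685442204889 az 73.1244840945476 r 0.22924941069912116
```

apply_moves:
  moves:
    - [1,0,0,-0.04,0]
    - [1,-0.005,-0.036,0.003,0]
    - [1,-0.006,-0.037,0.004,0]
    - [1,-0.006,-0.037,0.004,0]
    - [1,-0.006,-0.037,0.004,0]
    - [1,-0.006,-0.037,0.004,0]
    - [1,-0.006,-0.037,0.004,0]
    - [1,-0.005,-0.037,0.004,0]
    - [1,-0.005,-0.036,0.004,0]

```text
t: 6.27
eef_pos: [0.276, 0.2132, 0.137]
ee_rot: [-2.961, 0.013, -0.344]
force: [0.7, -1.0, 0.5]
width: 0.0877
```

```bash
python3 st.py
```

```text
{'t': 6.267, 'q': [1.223, -0.248, -0.87, -0.019, -0.769, 0.015], 'eef_pos': [0.276, 0.213, 0.137], 'ee_rot': [-2.961, 0.013, -0.344], 'force': [0.681, -0.993, 0.476], 'moment': [-0.689, 0.043, -0.054], 'width': 0.088}
tool axes x,y,z in world: [[0.941, -0.337, -0.013], [-0.334, -0.925, -0.18], [0.049, 0.173, -0.984]] lean= 10.368465283977091 az 74.27770483823016 r 0.34880188044402666
```

apply_moves:
  moves:
    - [1,0,0.005,0.03,0]
    - [1,0,0.005,0.03,0]
    - [1,0,0.02,0.02,0]
    - [1,0,0.03,0,0]
    - [1,0,0.03,0,0]

```text
t: 6.68
eef_pos: [0.2656, 0.1441, 0.05]
ee_rot: [-2.972, 0.043, -0.338]
force: [0.9, -0.7, 0.5]
width: 0.0879
```

```bash
python3 st.py
```

```text
{'t': 6.683, 'q': [1.071, -0.141, -1.015, -0.134, -0.539, 0.268], 'eef_pos': [0.266, 0.144, 0.05], 'ee_rot': [-2.972, 0.043, -0.338], 'force': [0.941, -0.707, 0.525], 'moment': [-0.79, -0.029, -0.021], 'width': 0.088}
tool axes x,y,z in world: [[0.942, -0.332, -0.043], [-0.334, -0.927, -0.169], [0.016, 0.173, -0.985]] lean= 10.03239620957326 az 84.64360994766933 r 0.30215132825063434
```

apply_moves:
  moves:
    - [1,-0.012,0.035,-0.005,0]
    - [1,-0.012,0.035,-0.005,0]
    - [1,-0.012,0.035,-0.005,0]

```text
t: 6.93
eef_pos: [0.2251, 0.0537, 0.0657]
ee_rot: [-2.97, 0.091, -0.331]
force: [1.2, -0.7, 0.4]
width: 0.0878
```

```bash
python3 st.py
```

```text
{'t': 6.933, 'q': [0.833, -0.296, -1.015, -0.224, -0.74, 0.556], 'eef_pos': [0.225, 0.054, 0.066], 'ee_rot': [-2.97, 0.091, -0.331], 'force': [1.218, -0.708, 0.392], 'moment': [-0.808, -0.317, -0.028], 'width': 0.088}
tool axes x,y,z in world: [[0.942, -0.324, -0.091], [-0.335, -0.927, -0.17], [-0.029, 0.191, -0.981]] lean= 11.126128313505951 az 98.61720529475649 r 0.2314366321060527
```

```bash
python3 - <<'E'
from h import *
for n in ["top0","scene0"]:
    f=load(n);P=pts(f).reshape(-1,3)
    P=P[np.isfinite(P[:,0])]
    for x0 in np.arange(-.8,.9,.2):
        row=[]
        for y0 in np.arange(-1.6,-.3,.1):
            k=(P[:,0]>x0)&(P[:,0]<x0+.2)&(P[:,1]>y0)&(P[:,1]<y0+.1)
            row.append("%5.2f"%P[k,2].max() if k.sum()>0 else "  -  ")
        print(n,"x%.1f"%x0," ".join(row))
E
```

```text
top0 x-0.8   -     -     -     -     -     -     -     -     -     -     -     -     -  
top0 x-0.6   -     -   -0.73 -0.73 -0.74   -     -     -     -     -     -     -     -  
top0 x-0.4   -     -   -0.65 -0.63 -0.73   -     -   -0.01  0.01  0.01  0.01  0.01  0.01
top0 x-0.2   -     -   -0.65 -0.63 -0.74   -     -   -0.01  0.01  0.01  0.01  0.02  0.01
top0 x-0.0   -     -   -0.64 -0.63 -0.73   -     -   -0.01  0.04  0.04  0.01  0.01  0.01
top0 x0.2   -     -   -0.64 -0.62 -0.73   -     -     -    0.04  0.04  0.01  0.02  0.02
top0 x0.4   -     -   -0.63 -0.62 -0.74   -     -     -    0.09  0.09  0.03  0.03  0.18
top0 x0.6   -     -   -0.63 -0.61 -0.73   -     -   -0.01  0.08  0.09  0.02  0.03  0.03
top0 x0.8   -     -   -0.62 -0.60 -0.73   -     -   -0.01  0.01  0.01  0.01  0.02  0.02
scene0 x-0.8  0.34  0.36  0.38  0.40  0.41  0.43  0.44   -    0.28   -     -     -     -  
scene0 x-0.6  0.19  0.19  0.19  0.19   -     -     -   -0.00  0.20  0.21  0.54  0.56  0.57
scene0 x-0.4  0.20  0.19  0.19  0.20   -     -     -   -0.00  0.20  0.21  0.54  0.51  0.55
scene0 x-0.2  0.39  0.39  0.19  0.19   -     -     -   -0.00  0.01  0.01  0.01  0.01  0.01
scene0 x-0.0  0.20  0.19  0.19  0.19   -     -     -   -0.00  0.04  0.04  0.01  0.01  0.01
scene0 x0.2  0.19  0.19  0.19  0.19   -     -     -   -0.00  0.04  0.04  0.01  0.02  0.02
scene0 x0.4  0.41  0.41  0.41  0.19   -     -     -   -0.00  0.08  0.08  0.02  0.02  0.18
scene0 x0.6  0.41  0.41  0.41  0.19   -     -     -   -0.00  0.08  0.08  0.02  0.03  0.03
scene0 x0.8  0.41  0.41  0.41  0.19 -0.73 -0.73 -0.74 -0.00  0.01  0.01  0.01  0.02  0.02
```

```bash
sed -n 1,5p fk.py >/dev/null; python3 - <<'E'
# refit fk with more data
import fk,numpy as np
fk.D+= [([1.426,-.352,-.975,.077,-.77,-.254],[.245,.212,.134],[-2.955,-.016,-.35]),
([.883,-.484,-1.016,-.079,-.871,.385],[.242,.029,.111],0),
([.463,-.353,-1.015,-.189,-.789,.886],[.225,-.042,.078],0),
([1.223,-.248,-.87,-.019,-.769,.015],[.276,.213,.137],0),
([1.071,-.141,-1.015,-.134,-.539,.268],[.266,.144,.05],0),
([.833,-.296,-1.015,-.224,-.74,.556],[.225,.054,.066],0)]
f=fk.fit();print(f.cost,np.round(f.x,4));print(np.round(f.fun.reshape(-1,3)*1000,0).tolist())
E
```

```text
0.002288836317209536 [-7.610e-02  2.387e-01  6.065e-01 -4.000e-04  5.275e-01  3.951e-01
 -1.905e-01  1.820e-02]
[[-1.0, 2.0, -1.0], [-1.0, 2.0, 16.0], [-0.0, 5.0, -9.0], [3.0, -17.0, -31.0], [13.0, -8.0, -18.0], [-2.0, -15.0, -16.0], [0.0, 3.0, 16.0], [13.0, 7.0, 23.0], [-2.0, -2.0, -2.0], [1.0, 4.0, -2.0], [13.0, 13.0, 23.0]]
```

The inner limit slides instead of un-leaning, but the outer limit works well. I'll cancel the lean by pushing out on the opposite side, at az −80°, which the cameras show to be free above z 0.2.

apply_moves:
  moves:
    - [1,0.015,0,-0.037,0.08]
    - [1,0.015,0,-0.037,0.1]
    - [1,0.015,0.01,-0.037,0.1]
    - [1,0.015,0.02,-0.035,0.1]
    - [1,0.005,0.035,-0.012,0.1]
    - [1,0.0,0.04,-0.007,0]

```text
t: 7.43
eef_pos: [0.2196, -0.0846, 0.2084]
ee_rot: [-3.029, 0.156, -0.818]
force: [0.5, -1.4, 0.3]
width: 0.0874
```

```bash
python3 st.py
```

```text
{'t': 7.433, 'q': [0.146, -0.387, -0.693, -0.202, -1.266, 0.659], 'eef_pos': [0.22, -0.085, 0.208], 'ee_rot': [-3.029, 0.156, -0.818], 'force': [0.468, -1.366, 0.255], 'moment': [-0.844, -0.159, -0.009], 'width': 0.087}
tool axes x,y,z in world: [[0.675, -0.721, -0.156], [-0.737, -0.667, -0.111], [-0.024, 0.19, -0.982]] lean= 11.02548965790259 az 97.19255833135568 r 0.23537591492596158
```

apply_moves:
  moves:
    - [1,0.028,0.019,-0.0135,0]
    - [1,0.028,0.019,-0.0135,0]
    - [1,0.028,0.019,-0.0135,0]
    - [1,0.028,0.02,-0.0135,0]
    - [1,0.028,0.02,-0.0135,0]
    - [1,0.028,0.02,-0.0135,0]
    - [1,-0.003,0.039,-0.004,0]
    - [1,-0.003,0.039,-0.004,0]
    - [1,-0.003,0.039,-0.004,0]
    - [1,-0.003,0.039,-0.004,0]

```text
t: 8.27
eef_pos: [0.1243, -0.3923, 0.2461]
ee_rot: [-3.031, 0.158, -0.812]
force: [1.2, -0.8, 0.3]
width: 0.0874
```

apply_moves:
  moves:
    - [1,0.01,0.038,-0.006,0]
    - [1,0.022,0.033,-0.008,0]
    - [1,0.028,0.028,-0.008,0]
    - [1,0.028,0.028,-0.008,0]
    - [1,0.028,0.028,-0.008,0]
    - [1,0.028,0.028,-0.008,0]
    - [1,0.028,0.028,-0.008,0]
    - [1,0.028,0.028,-0.008,0]

```text
t: 8.93
eef_pos: [0.0879, -0.7086, 0.2489]
ee_rot: [-3.031, 0.159, -0.812]
force: [1.2, -1.2, 1.2]
width: 0.088
```

```bash
python3 st.py
```

```text
{'t': 8.933, 'q': [-1.199, 0.539, 0.351, -0.043, -1.57, 1.953], 'eef_pos': [0.088, -0.709, 0.249], 'ee_rot': [-3.031, 0.159, -0.812], 'force': [1.219, -1.191, 1.195], 'moment': [-0.722, -0.247, -0.017], 'width': 0.088}
tool axes x,y,z in world: [[0.679, -0.717, -0.158], [-0.733, -0.671, -0.109], [-0.028, 0.19, -0.981]] lean= 11.060545567220865 az 98.41910101529538 r 0.714044336650268
```

apply_moves:
  moves:
    - [1,-0.006,0.035,-0.003,0]
    - [1,-0.006,0.035,-0.003,0]
    - [1,-0.006,0.035,-0.003,0]
    - [1,-0.006,0.035,-0.003,0]
    - [1,0,0.035,-0.003,0]
    - [1,0.033,0.021,-0.0075,0]
    - [1,0.033,0.021,-0.0075,0]
    - [1,0.033,0.021,-0.0075,0]
    - [1,0.033,0.021,-0.0075,0]
    - [1,0.033,0.021,-0.0075,0]

```text
t: 9.77
eef_pos: [-0.0232, -0.9354, 0.2173]
ee_rot: [-3.061, 0.14, -0.814]
force: [0.8, -0.8, -2.7]
width: 0.088
```

```bash
python3 st.py
```

```text
{'t': 9.767, 'q': [-1.386, 1.049, 1.246, 0.008, -1.929, 2.139], 'eef_pos': [-0.023, -0.935, 0.217], 'ee_rot': [-3.061, 0.14, -0.814], 'force': [0.84, -0.772, -2.733], 'moment': [-0.677, -0.177, -0.002], 'width': 0.088}
tool axes x,y,z in world: [[0.68, -0.72, -0.14], [-0.733, -0.676, -0.08], [-0.037, 0.157, -0.987]] lean= 9.262564652204851 az 103.31943354672048 r 0.9357302472311642
```

apply_moves:
  moves:
    - [1,0.034,0.019,-0.008,0]
    - [1,0.034,0.019,-0.008,0]
    - [1,0.034,0.019,-0.008,0]
    - [1,0.034,0.019,-0.007,0]

```text
t: 10.1
eef_pos: [0.014, -0.9873, 0.1994]
ee_rot: [3.133, 0.058, -0.817]
force: [-0.0, -0.1, 0.7]
width: 0.0881
```

```bash
python3 st.py
```

```text
{'t': 10.1, 'q': [-1.347, 1.071, 1.251, 0.038, -1.796, 2.108], 'eef_pos': [0.014, -0.987, 0.199], 'ee_rot': [3.133, 0.058, -0.817], 'force': [-0.012, -0.097, 0.66], 'moment': [-0.07, -0.167, 0.02], 'width': 0.088}
tool axes x,y,z in world: [[0.683, -0.728, -0.058], [-0.729, -0.685, 0.009], [-0.047, 0.036, -0.998]] lean= 3.3847187285527087 az 141.96887139579985 r 0.9873591163896257
```

apply_moves:
  moves:
    - [1,0.034,0.0,-0.006,0]
    - [1,0.002,-0.04,-0.003,0]
    - [1,0.002,-0.041,-0.003,0]
    - [1,0.002,-0.041,-0.003,0]
    - [1,0.003,-0.041,-0.003,0]
    - [1,0.003,-0.041,-0.003,0]
    - [1,0.003,-0.041,-0.003,0]
    - [1,0.003,-0.041,-0.003,0]
    - [1,0.003,-0.041,-0.003,0]
    - [1,0.003,-0.041,-0.003,0]
    - [1,0.003,-0.041,-0.003,0]
    - [1,0.003,-0.041,-0.003,0]

```text
t: 11.1
eef_pos: [0.3837, -0.7105, 0.22]
ee_rot: [3.12, 0.045, -0.816]
force: [0.9, -1.1, -0.1]
width: 0.0876
```

```bash
python3 st.py
```

```text
{'t': 11.1, 'q': [-0.825, 0.611, 0.398, 0.023, -1.403, 1.576], 'eef_pos': [0.384, -0.71, 0.22], 'ee_rot': [3.12, 0.045, -0.816], 'force': [0.899, -1.084, -0.115], 'moment': [-0.112, -0.241, -0.019], 'width': 0.088}
tool axes x,y,z in world: [[0.684, -0.728, -0.045], [-0.728, -0.685, 0.022], [-0.047, 0.018, -0.999]] lean= 2.8823517768274254 az 159.06449521481613 r 0.8074768678553143
```

apply_moves:
  moves:
    - [1,0.001,-0.041,-0.001,0]
    - [1,0.001,-0.041,-0.001,0]
    - [1,0.001,-0.041,-0.001,0]
    - [1,0.001,-0.041,-0.001,0]
    - [1,0.001,-0.041,-0.001,0]
    - [1,0.001,-0.041,-0.001,0]
    - [1,0.001,-0.041,-0.001,0]
    - [1,0.001,-0.041,-0.001,0]
    - [1,0.001,-0.041,-0.001,0]
    - [1,0.006,-0.04,-0.001,0]
    - [1,0.01,-0.04,-0.001,0]
    - [1,0.01,-0.04,-0.001,0]

```text
t: 12.1
eef_pos: [0.764, -0.4008, 0.2202]
ee_rot: [3.12, 0.045, -0.816]
force: [1.6, -0.6, 1.3]
width: 0.0878
```

```bash
python3 st.py
```

```text
{'t': 12.1, 'q': [-0.261, 0.726, 0.619, -0.005, -1.513, 1.017], 'eef_pos': [0.764, -0.401, 0.22], 'ee_rot': [3.12, 0.045, -0.816], 'force': [1.621, -0.604, 1.257], 'moment': [-0.187, -0.337, -0.014], 'width': 0.088}
tool axes x,y,z in world: [[0.684, -0.728, -0.045], [-0.728, -0.686, 0.021], [-0.046, 0.018, -0.999]] lean= 2.847973430992887 az 158.7505025503559 r 0.862765808077486
```

apply_moves:
  moves:
    - [1,0.035,-0.0195,-0.001,0]
    - [1,0.035,-0.0195,-0.001,0]
    - [1,0.035,-0.0195,-0.001,0]
    - [1,0.035,-0.0195,-0.001,0]
    - [1,0.035,-0.0195,-0.001,0]

```text
t: 12.52
eef_pos: [0.8924, -0.4371, 0.1854]
ee_rot: [3.12, 0.023, -0.816]
force: [1.3, -1.1, -4.8]
width: 0.0877
```

```bash
python3 st.py
```

```text
{'t': 12.517, 'q': [-0.259, 1.075, 1.242, 0.007, -1.768, 1.015], 'eef_pos': [0.892, -0.437, 0.185], 'ee_rot': [3.12, 0.023, -0.816], 'force': [1.342, -1.119, -4.76], 'moment': [-0.008, -0.404, 0.029], 'width': 0.088}
tool axes x,y,z in world: [[0.685, -0.728, -0.023], [-0.728, -0.685, 0.022], [-0.031, 0.002, -1.0]] lean= 1.7874508033105514 az 177.05060240669528 r 0.9937087567825609
```

apply_moves:
  moves:
    - [1,0.036,-0.012,-0.002,0]
    - [1,-0.034,-0.0065,-0.021,0]
    - [1,-0.034,-0.0065,-0.021,0]
    - [1,-0.034,-0.0065,-0.021,0]
    - [1,-0.034,-0.0065,-0.021,0]
    - [1,-0.034,-0.0065,-0.02,0]
    - [1,-0.034,-0.0065,-0.02,0]
    - [1,-0.034,-0.0065,-0.02,0]
    - [1,-0.034,-0.0065,-0.02,0]
    - [1,-0.034,-0.0065,-0.02,0]
    - [1,-0.034,-0.0065,-0.015,0]
    - [1,-0.034,-0.0065,-0.01,0]

```text
t: 13.52
eef_pos: [0.7017, -0.1219, 0.393]
ee_rot: [3.14, -0.025, -0.816]
force: [1.4, 0.0, 0.5]
width: 0.0873
```

```bash
python3 st.py
```

```text
{'t': 13.517, 'q': [0.112, 0.365, 0.379, 0.021, -1.571, 0.643], 'eef_pos': [0.702, -0.122, 0.393], 'ee_rot': [3.14, -0.025, -0.816], 'force': [1.393, 0.009, 0.543], 'moment': [0.255, -0.016, -0.009], 'width': 0.087}
tool axes x,y,z in world: [[0.685, -0.728, 0.025], [-0.728, -0.685, 0.002], [0.016, -0.019, -1.0]] lean= 1.4238185031169626 az -50.3197692763977 r 0.7122176481835941
```

apply_moves:
  moves:
    - [1,-0.035,-0.007,0.005,-0.11]
    - [1,-0.034,-0.011,0.005,-0.11]
    - [1,-0.033,-0.0145,0.01,-0.11]
    - [1,-0.034,-0.02,0.01,0]
    - [1,-0.034,-0.02,0.01,0]
    - [1,-0.034,-0.02,0.01,0]
    - [1,-0.034,-0.02,0.01,0]
    - [1,-0.034,-0.02,0.01,0]
    - [1,-0.034,-0.02,0.01,0]
    - [1,-0.034,-0.02,0.01,0]
    - [1,-0.034,-0.02,0.01,0]
    - [1,-0.034,-0.02,0.01,0]

```text
t: 14.52
eef_pos: [0.459, 0.2691, 0.27]
ee_rot: [3.132, -0.02, -0.486]
force: [0.6, 0.4, 0.0]
width: 0.0873
```

```bash
python3 st.py; python3 - <<'E'
from station import eyes
import pickle,cv2
f=eyes.grab_frame("wrist"); pickle.dump(f,open("pics/wrist1.pkl","wb")); cv2.imwrite("pics/wrist1.png",f["color"][:,:,::-1])
E
```

```text
{'t': 14.517, 'q': [0.916, 0.094, -0.244, 0.023, -1.238, 0.162], 'eef_pos': [0.459, 0.269, 0.27], 'ee_rot': [3.132, -0.02, -0.486], 'force': [0.57, 0.39, 0.008], 'moment': [0.178, -0.102, 0.032], 'width': 0.087}
tool axes x,y,z in world: [[0.884, -0.467, 0.02], [-0.467, -0.884, 0.01], [0.014, -0.018, -1.0]] lean= 1.2920858383686733 az -52.74926353885341 r 0.5321212320741877
```

View pics/wrist1.png

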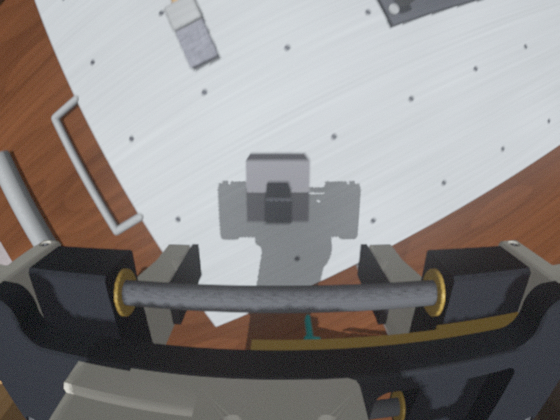

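The wrist picture shows the stand at (278,180) squared with the image axes, so the yaw −28° is right; the dark handle is at (278,205). I'll zoom in to look for the chamfer beside the handle.

```bash
python3 - <<'E'
from h import *
f=load("wrist1"); crop(f["color"],(230,145,330,235),7,"pics/w1c.png")
im=cv2.imread("pics/w1c.png"); im=cv2.convertScaleAbs(im,alpha=1.6,beta=10); cv2.imwrite("pics/w1c.png",im)
E
```

```text
(no output)
```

View pics/w1c.png

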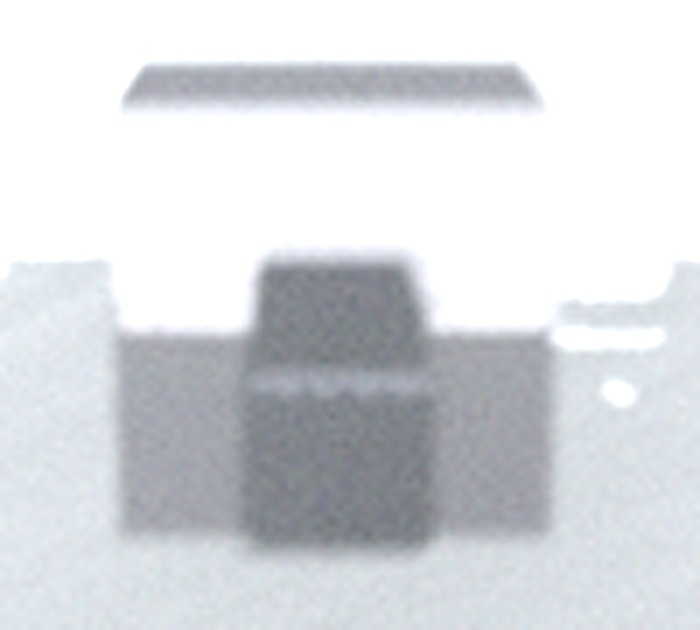

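apply_moves:
  moves:
    - [1,-0.002,0,0.035,0]
    - [1,-0.002,0,0.035,0]
    - [1,-0.002,0,0.035,0]
    - [1,-0.002,-0.001,0.035,0]
    - [1,-0.0015,0,0.033,0]
    - [1,0,0,0,0]
    - [-1,0,0,0,0]
    - [-1,0,0,0,0]
    - [-1,0,0,0,0]
    - [-1,0,0,0,0]
  newtons: 25

```text
t: 15.4
eef_pos: [0.4559, 0.2705, 0.099]
ee_rot: [3.135, -0.021, -0.486]
force: [0.2, 0.5, 0.5]
width: 0.0662
```

```bash
python3 st.py
```

```text
{'t': 15.4, 'q': [0.922, 0.242, -0.491, 0.029, -0.842, 0.143], 'eef_pos': [0.456, 0.271, 0.099], 'ee_rot': [3.135, -0.021, -0.486], 'force': [0.188, 0.471, 0.489], 'moment': [0.05, 0.062, 0.035], 'width': 0.066}
tool axes x,y,z in world: [[0.884, -0.467, 0.021], [-0.467, -0.884, 0.007], [0.015, -0.016, -1.0]] lean= 1.2762796118607742 az -46.330902031862486 r 0.5301519472286792
```

apply_moves:
  moves:
    - [-1,-0.001,0,0,0]
    - [-1,-0.001,0,0,0]
    - [-1,0,0,0,0]
    - [-1,0,0,0,0]
    - [-1,0,0,0,0]
    - [-1,0,0,0,0]
    - [-1,0,0,0,0]
    - [-1,0,0,0,0]
    - [-1,0,0,-0.025,0]
    - [-1,0,0,-0.025,0]
    - [-1,0,0,0,0]
  newtons: 25

```text
t: 16.32
eef_pos: [0.4543, 0.2729, 0.1507]
ee_rot: [3.136, -0.022, -0.485]
force: [1.2, 1.2, -2.4]
width: 0.0238
```

```bash
python3 st.py; python3 - <<'E'
from station import eyes
from h import *
f=eyes.grab_frame("scene"); pickle.dump(f,open("pics/scene2.pkl","wb")); crop(f["color"],(280,180,400,300),5,"pics/s2.png")
E
```

```text
{'t': 16.317, 'q': [0.929, 0.182, -0.43, 0.028, -0.961, 0.141], 'eef_pos': [0.454, 0.273, 0.151], 'ee_rot': [3.136, -0.022, -0.485], 'force': [1.219, 1.192, -2.406], 'moment': [0.255, -0.131, 0.01], 'width': 0.024}
tool axes x,y,z in world: [[0.884, -0.466, 0.022], [-0.466, -0.885, 0.006], [0.017, -0.015, -1.0]] lean= 1.3198574447610534 az -41.88184749386557 r 0.5299580999281142
```

View pics/s2.png

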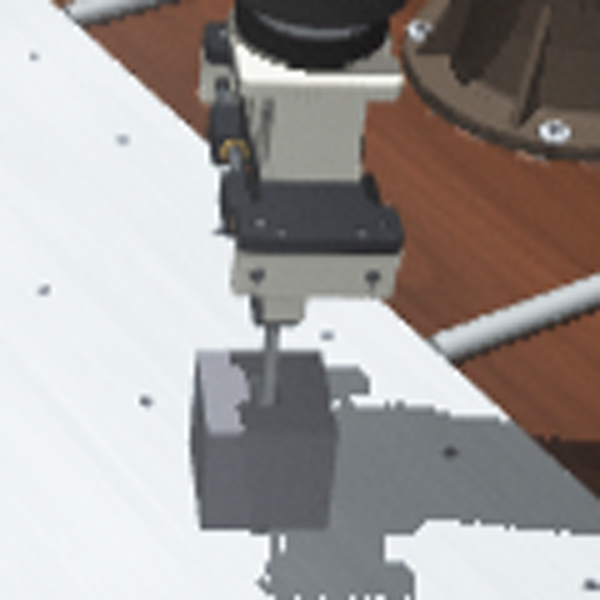

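The crop looks along tool y and the blade shows narrow (about 6 mm), so bar x lies along tool x, as wanted for the slot. The tip is still about 12 mm in the hole. I'll use the hole as a fixture: with a light grip, lean the bar about 27° in the fingers so the gripper can stay vertical but clear of the guard.

apply_moves:
  moves:
    - [-1,0,0,0,0]
    - [-1,0,0,0,0]
    - [-1,-0.008,0,0,0]
    - [-1,-0.008,0,0.001,0]
    - [-1,-0.008,0,0.001,0]
    - [-1,-0.008,0,0.002,0]
    - [-1,-0.008,0,0.002,0]
    - [-1,-0.008,0,0.003,0]
    - [-1,0,0,0,0]
  newtons: 6

```text
t: 17.12
eef_pos: [0.4086, 0.294, 0.136]
ee_rot: [3.13, -0.02, -0.485]
force: [-0.2, 0.5, -3.4]
width: 0.0244
```

```bash
python3 st.py; python3 - <<'E'
from station import eyes
from h import *
f=eyes.grab_frame("scene"); pickle.dump(f,open("pics/scene3.pkl","wb")); crop(f["color"],(280,180,400,300),5,"pics/s3.png")
E
```

```text
{'t': 17.117, 'q': [1.031, 0.16, -0.496, 0.025, -0.926, 0.04], 'eef_pos': [0.409, 0.294, 0.136], 'ee_rot': [3.13, -0.02, -0.485], 'force': [-0.237, 0.459, -3.427], 'moment': [0.072, 0.079, 0.003], 'width': 0.024}
tool axes x,y,z in world: [[0.885, -0.466, 0.02], [-0.466, -0.885, 0.012], [0.012, -0.019, -1.0]] lean= 1.3016577358543973 az -58.22098150380572 r 0.503372083571654
```

View pics/s3.png

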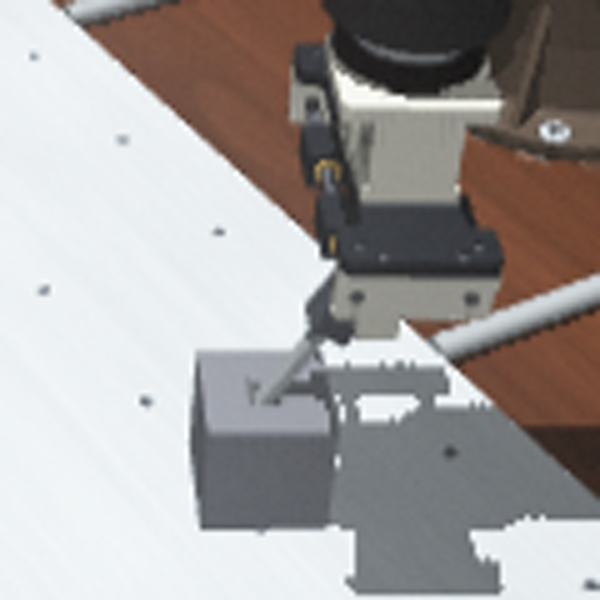

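The hole worked as a pivot: the blade now goes from the hole at crop (265,400) up to the handle at (330,290), leaning towards tool −x. I'll measure the lean from the depth.

```bash
python3 - <<'E'
from h import *
f=load("scene3");P=pts(f)
# blade pixels: crop coords/5+offset
T=np.array([.4086,.294,.136]);ex=np.array([.885,-.466,0]);ey=np.array([-.466,-.885,0])
out=[]
for v in range(230,264):
    row=P[v,320:352]; k=(row[:,2]>.088)
    rel=(row-T)
    a=rel@ex;b=rel@ey
    m=k&(abs(b)<.03)&(a>-.06)&(a<.09)
    if m.sum(): print(v,m.sum(),np.round(a[m].mean()*1000,1),np.round(b[m].mean()*1000,1),np.round(row[m,2].mean()*1000,1))
E
```

```text
234 1 20.4 6.8 156.7
235 2 21.8 5.0 154.7
236 3 22.6 6.5 150.3
237 2 24.1 4.1 148.8
238 3 25.5 2.6 146.6
239 4 26.5 2.9 142.9
240 5 28.1 -0.1 142.0
241 5 28.3 -2.3 140.3
242 5 28.7 -5.6 139.5
243 6 27.8 -9.6 139.3
244 10 20.5 -13.9 139.3
245 10 20.3 -14.6 136.5
246 11 20.8 -12.1 131.2
247 12 21.4 -9.7 125.8
248 9 25.2 -5.6 119.1
249 6 32.7 -2.3 113.1
250 5 34.2 -4.6 111.5
251 5 36.3 -2.6 106.4
252 5 38.7 -2.5 102.8
253 6 39.8 -2.6 99.4
254 6 42.4 -3.5 96.7
255 5 43.7 -4.3 93.9
256 4 44.5 -3.1 89.4
257 1 49.3 -8.1 90.1
```

```bash
python3 - <<'E'
from station import eyes
from h import *
f=eyes.grab_frame("wrist"); pickle.dump(f,open("pics/wrist3.pkl","wb")); crop(f["color"],(130,100,430,320),2.6,"pics/w3.png")
E
```

```text
(no output)
```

View pics/w3.png

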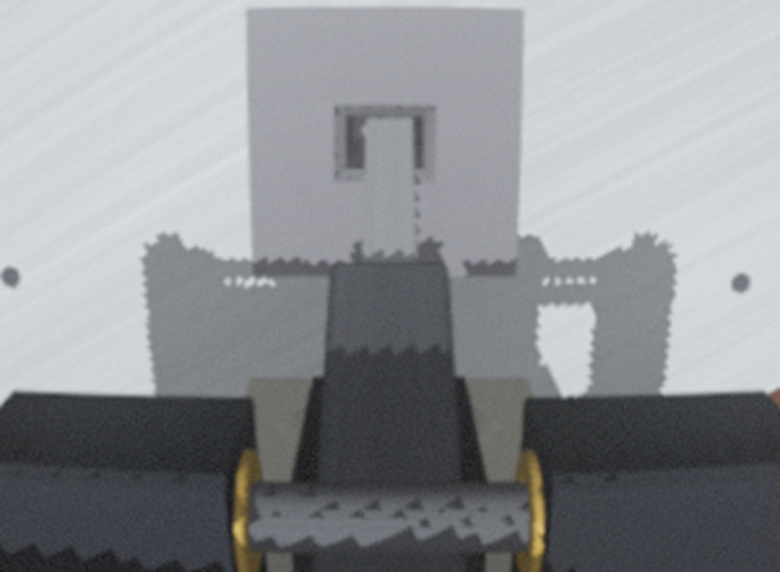

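```bash
cat >> h.py <<'E'
def fpts(f):
    K=f["camera_matrix"];z=f["z_map"];h,w=z.shape
    u,v=np.meshgrid(np.arange(w),np.arange(h))
    a=(u-K[0,2])/K[0,0];b=(v-K[1,2])/K[1,1];r=np.hypot(a,b)+1e-9
    t=np.tan(np.minimum(r,1.5))
    p=np.stack([a/r*t*z,-b/r*t*z,-z],-1)
    P=p@f["extrinsics"][:3,:3].T+f["extrinsics"][:3,3]
    P[(z==0)|(r>1.45)]=np.nan
    return P
E
python3 - <<'E'
from h import *
from scipy.spatial.transform import Rotation as R
f=load("wrist3");P=fpts(f)
T=np.array([.4086,.294,.136]);M=R.from_euler('xyz',[3.13,-.02,-.485]).as_matrix()
Q=(P-T)@M  # tool coords
print("stand top check",np.round(np.nanmedian(P[110:135,235:320].reshape(-1,3),0),4), "bed",np.round(P[110,150],3))
for v in list(range(140,290,6)):
    row=Q[v,262:300]; print(v,np.round(np.nanmedian(row,0)*1000,1), np.round(np.nanmedian(P[v,262:300,2])*1000,1))
np.save("pics/Q3.npy",Q)
# stand top outline
S=P[(P[...,2]>.078)&(P[...,2]<.086)];S=S[(S[:,0]>.4)&(S[:,0]<.52)&(S[:,1]>.2)&(S[:,1]<.34)]
print(cv2.minAreaRect(S[:,:2].astype(np.float32)*1000))
E
```

```text
stand top check [0.4729 0.2621 0.0814] bed [0.538 0.357 0.012]
140 [58.7 -0.1 55.8] 81.4
146 [53.9 -0.1 62.8] 74.3
152 [50.6 -0.1 57.2] 79.8
158 [46.8 -0.1 55.3] 81.8
164 [43.6 -0.2 50.8] 86.2
170 [41.4 -0.2 41.1] 95.8
176 [38.5 -0.2 36.7] 100.1
182 [35.9 -0.2 31.7] 105.0
188 [33.3 -0.5 27.5] 109.1
194 [30.9 -0.2 23. ] 113.7
200 [28.6 -0.3 18.4] 118.1
206 [30.3 -0.3  1.5] 135.1
212 [28.3 -0.6 -2.2] 138.8
218 [26.4 -0.3 -5.9] 142.4
224 [24.5 -0.3 -9.3] 145.8
230 [ 22.7  -0.4 -12.7] 149.1
236 [ 20.9  -0.6 -15.9] 152.3
242 [ 19.1  -0.4 -19. ] 155.4
248 [ 17.4  -0.4 -22. ] 158.3
254 [ 16.1  -0.4 -25.5] 161.9
260 [ 14.3  -0.4 -28.1] 164.3
266 [ 12.7  -0.4 -30.8] 167.1
272 [ 11.3  -0.4 -33.8] 170.0
278 [  9.8  -0.4 -36.4] 172.5
284 [  8.4  -0.4 -39. ] 175.1
((453.6142883300781, 272.0711669921875), (70.54231262207031, 69.8603286743164), 62.00260543823242)
```

The wrist depth fits well. The stand centre is (0.4536, 0.2721), and the bar leans about 29° in the tool frame. The tip is at tool (+50, 0, +60) mm and the bar axis sits 5 mm off the pad centre. Now I'll grip hard, lift out, turn to the slot's direction and go to a pose just in front of the slot.

apply_moves:
  moves:
    - [-1,0,0,0,0]
    - [-1,0,0,0,0]
    - [-1,0,0,-0.015,0]
    - [-1,0,0,-0.025,0]
    - [-1,0,0,-0.025,-0.1]
    - [-1,0,0,-0.025,-0.1]
    - [-1,0,0,-0.025,-0.1]
    - [-1,0,0,0,-0.1]
  newtons: 60

```text
t: 17.88
eef_pos: [0.4109, 0.2974, 0.2572]
ee_rot: [3.13, -0.02, -0.081]
force: [1.1, 0.0, -1.9]
width: 0.024
```

apply_moves:
  moves:
    - [-1,0.014,0.035,0,0]
    - [-1,0.014,0.036,0,0]
    - [-1,0.014,0.036,0,0]
    - [-1,0.014,0.036,0,0]
    - [-1,0.014,0.036,0,0]
    - [-1,0.014,0.036,0,0]
    - [-1,0.014,0.036,0,0]
    - [-1,0.014,0.036,0,0]
    - [-1,0.014,0.036,0,0]
    - [-1,0.014,0.036,0,0]
    - [-1,0.014,0.036,0,0]
    - [-1,0.014,0.035,0,0]

```text
t: 18.88
eef_pos: [0.5392, -0.1495, 0.2619]
ee_rot: [3.124, -0.015, -0.087]
force: [1.5, 0.6, -3.0]
width: 0.0237
```

```bash
python3 st.py;  python3 - <<'E'
from station import eyes
from h import *
f=eyes.grab_frame("wrist"); pickle.dump(f,open("pics/wrist4.pkl","wb")); cv2.imwrite("pics/w4.png",f["color"][:,:,::-1])
E
```

```text
{'t': 18.883, 'q': [0.094, 0.136, -0.214, 0.021, -1.21, 1.383], 'eef_pos': [0.539, -0.149, 0.262], 'ee_rot': [3.124, -0.015, -0.087], 'force': [1.549, 0.58, -2.995], 'moment': [0.231, -0.02, 0.044], 'width': 0.024}
tool axes x,y,z in world: [[0.996, -0.086, 0.015], [-0.087, -0.996, 0.018], [0.013, -0.019, -1.0]] lean= 1.3161110662706264 az -55.31385459741932 r 0.5595387653578939
```

View pics/w4.png

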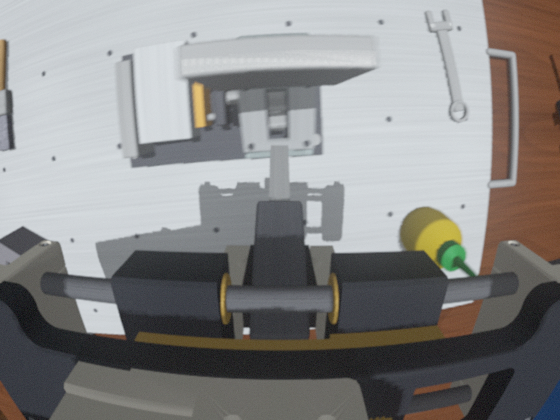

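The view shows the slot at (278,112), the guard at (280,60), the brass pad at (199,105), and the blade over the housing's edge at (279,150). I'll measure all of them from this frame.

```bash
cat > slot.py <<'E'
from h import *
from scipy.spatial.transform import Rotation as R
f=load("wrist4");P=fpts(f)
T=np.array([.5392,-.1495,.2619]);M=R.from_euler('xyz',[3.124,-.015,-.087]).as_matrix()
Q=(P-T)@M
crop(f["color"],(225,70,335,160),7,"pics/w4c.png")
# cover plane fit
reg=P[85:152,240:322].reshape(-1,3);reg=reg[np.isfinite(reg[:,0])]
best=None;rng=np.random.default_rng(1)
for _ in range(3000):
    a=reg[rng.choice(len(reg),3,replace=False)];n=np.cross(a[1]-a[0],a[2]-a[0])
    if np.linalg.norm(n)<1e-7: continue
    n/=np.linalg.norm(n);n*=np.sign(n[2])
    if not .83<n[2]<.93: continue
    k=abs((reg-a[0])@n)<.0012
    if best is None or k.sum()>best[0]: best=(k.sum(),k)
C=reg[best[1]];c=C.mean(0);n=np.linalg.svd(C-c)[2][2];n*=np.sign(n[2])
print("plane",best[0],len(reg),np.round(c,4),np.round(n,4),"tilt",np.degrees(np.arccos(n[2])),"az",np.degrees(np.arctan2(n[1],n[0])))
# yaw from guard & base plate: guard top points
G=P[30:90,170:390].reshape(-1,3);G=G[np.isfinite(G[:,0])];G=G[(G[:,2]>.25)&(G[:,2]<.275)]
r=cv2.minAreaRect(G[:,:2].astype(np.float32)*1000);print("guard top rect",r,len(G),np.median(G[:,2]))
B=P[40:200,100:340].reshape(-1,3);B=B[np.isfinite(B[:,0])];
h=np.histogram(B[:,2],bins=np.arange(0,.28,.01));print(dict(zip(np.round(h[1],2).tolist(),h[0].tolist())))
np.save("pics/P4.npy",P)
E
python3 slot.py
```

```text
plane 2987 5474 [ 0.61   -0.1546  0.129 ] [-0.4686  0.0184  0.8832] tilt 27.96383161945904 az 177.7499098189017
guard top rect ((645.8012084960938, -154.83384704589844), (99.91226959228516, 18.571815490722656), 87.90431213378906) 7345 0.2613186901960938
{0.0: 604, 0.01: 11970, 0.02: 4150, 0.03: 116, 0.04: 142, 0.05: 419, 0.06: 299, 0.07: 5910, 0.08: 1437, 0.09: 260, 0.1: 397, 0.11: 956, 0.12: 1209, 0.13: 1138, 0.14: 520, 0.15: 108, 0.16: 111, 0.17: 155, 0.18: 172, 0.19: 187, 0.2: 388, 0.21: 381, 0.22: 414, 0.23: 569, 0.24: 427, 0.25: 576, 0.26: 5231, 0.27: 0}
```

View pics/w4c.png

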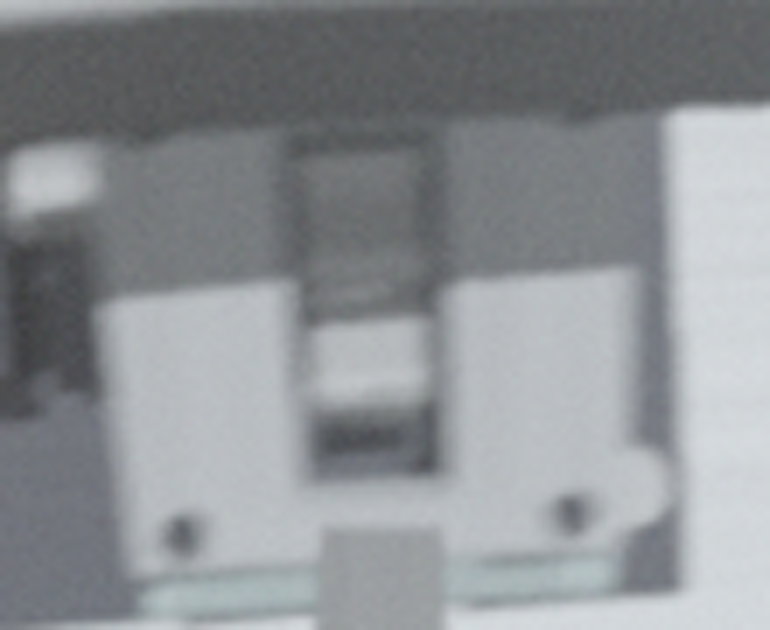

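```bash
python3 - <<'E'
from h import *
P=np.load("pics/P4.npy")
n=np.array([-.4686,.0184,.8832]);n/=np.linalg.norm(n)
az=np.radians(-2.15);n=np.array([-np.sin(np.radians(28))*np.cos(az),-np.sin(np.radians(28))*np.sin(az),np.cos(np.radians(28))])
c=np.array([.61,-.1546,.129])
y=np.cross(n,[np.cos(az),np.sin(az),0]);y/=np.linalg.norm(y);x=np.cross(y,n)
S=np.stack([x,y,n],1);print(np.round(S.T,3).tolist())
C0=np.array([.6125,-.154,.131]); C0=C0-n*((C0-c)@n)
L=(P-C0)@S*1000
reg=L[75:160,235:330].reshape(-1,3);reg=reg[np.isfinite(reg[:,0])]
cov=reg[(abs(reg[:,2])<1.5)]
# y-edges of slot: at x in -20..5 
for x0 in range(-28,24,4):
    m=(cov[:,0]>x0)&(cov[:,0]<x0+4)&(abs(cov[:,1])<25);yy=np.sort(cov[m,1])
    g=np.diff(yy);i=g.argmax() if len(g) else None
    if i is not None: print(x0,len(yy),"gap",np.round(yy[i],1),np.round(yy[i+1],1))
m=abs(cov[:,1])<5;print("cover x with |y|<5:",np.round(np.sort(cov[m,0])[[0,5,-6,-1]],1) if m.sum()>12 else m.sum(), "max x below 0:",cov[m&(cov[:,0]<0),0].max() if (m&(cov[:,0]<0)).any() else None)
m=(abs(L[...,1])<5)&(L[...,0]>-34)&(L[...,0]<40)&(L[...,2]>-60)&(L[...,2]<5)
Z=L[m];o=np.argsort(Z[:,0])
for x0 in np.arange(-34,32,1.5):
    k=(Z[:,0]>=x0)&(Z[:,0]<x0+1.5)
    if k.sum(): print("x%.1f n%d z med %.1f min %.1f max %.1f"%(x0,k.sum(),np.median(Z[k,2]),Z[k,2].min(),Z[k,2].max()))
print(C0)
E
```

```text
[[0.882, -0.033, 0.469], [0.038, 0.999, 0.0], [-0.469, 0.018, 0.883]]
-28 156 gap -18.9 -17.9
-24 116 gap -10.6 10.5
-20 125 gap -9.8 10.2
-16 129 gap -9.9 10.1
-12 114 gap -10.0 10.7
-8 131 gap -10.0 10.4
-4 131 gap -10.1 10.2
0 131 gap -9.4 10.8
4 139 gap -9.4 10.5
8 137 gap -9.5 10.4
12 131 gap -9.6 10.9
16 146 gap -9.6 10.7
20 138 gap -9.8 10.5
cover x with |y|<5: [-30.8 -30.1  28.   28.4] max x below 0: -26.241242235102103
x-34.0 n5 z med -34.9 min -35.1 max -34.1
x-31.0 n13 z med -0.1 min -1.0 max 1.1
x-29.5 n15 z med 0.2 min -2.0 max 1.1
x-28.0 n34 z med -1.2 min -5.3 max 1.1
x-26.5 n4 z med -1.7 min -3.8 max -0.6
x-25.0 n2 z med -18.6 min -18.6 max -18.5
x-23.5 n7 z med -17.8 min -18.8 max -17.3
x-22.0 n15 z med -17.0 min -18.8 max -16.2
x-20.5 n14 z med -17.3 min -18.1 max -16.5
x-19.0 n20 z med -18.1 min -20.4 max -16.6
x-17.5 n22 z med -19.4 min -21.8 max -16.4
x-16.0 n24 z med -21.6 min -22.8 max -19.4
x-14.5 n24 z med -23.4 min -26.4 max -21.6
x-13.0 n22 z med -25.6 min -28.6 max -23.1
x-11.5 n11 z med -26.6 min -27.8 max -24.1
x-4.0 n1 z med -12.7 min -12.7 max -12.7
x-2.5 n11 z med -11.2 min -12.2 max -10.5
x-1.0 n11 z med -10.4 min -11.1 max -9.3
x0.5 n18 z med -10.0 min -12.0 max -9.3
x2.0 n18 z med -11.0 min -12.9 max -9.0
x3.5 n90 z med -17.4 min -27.0 max -10.1
x5.0 n15 z med -26.1 min -27.7 max -16.9
x6.5 n23 z med -27.0 min -28.0 max -24.8
x8.0 n15 z med -27.8 min -29.3 max -26.5
x9.5 n18 z med -27.9 min -29.7 max -27.1
x11.0 n8 z med -26.7 min -27.6 max -26.1
x12.5 n4 z med -24.8 min -25.8 max -24.5
x14.0 n10 z med -22.9 min -23.7 max -21.6
x15.5 n2 z med -21.1 min -21.5 max -20.8
x17.0 n9 z med -19.7 min -20.5 max -18.5
x20.0 n2 z med -13.5 min -13.8 max -13.3
x21.5 n8 z med -11.5 min -12.2 max -9.9
x23.0 n1 z med -9.0 min -9.0 max -9.0
x27.5 n12 z med -0.1 min -0.8 max 0.5
x30.5 n3 z med 4.5 min 4.0 max 4.9
[ 0.61278318 -0.15401063  0.13046704]
```

```bash
python3 - <<'E'
from h import *
from scipy.spatial.transform import Rotation as R
P=np.load("pics/P4.npy")
T=np.array([.5392,-.1495,.2619]);M=R.from_euler('xyz',[3.124,-.015,-.087]).as_matrix()
Q=(P-T)@M*1000
for v in range(130,292,5):
    row=Q[v,268:292]; print(v,np.round(np.nanmedian(row,0),1),np.round(np.nanstd(row[:,2]),1))
# jaw: pad, block along clamp y
az=np.radians(-2.15);ex=np.array([np.cos(az),np.sin(az),0]);ey=np.array([-np.sin(az),np.cos(az),0])
C=np.array([.6128,-.1540,.1305]);D=P-C
cy=D@ey*1000;cx=D@ex*1000;cz=P[...,2]*1000
for v in (95,105,115):
  print("row",v)
  print([(u,round(float(cy[v,u]),1),round(float(cz[v,u]))) for u in range(170,246,3)])
E
```

```text
130 [ 56.6  -0.6 179.7] 30.2
135 [ 46.4  -0.5 239. ] 39.7
140 [ 49.3  -0.2 148.2] 1.6
145 [ 44.9  -0.6 145.7] 0.7
150 [51.4 -0.8 59.5] 42.2
155 [48.7 -0.8 54.8] 47.1
160 [46.2 -0.8 49.6] 87.2
165 [43.7 -0.5 45.2] 77.7
170 [41.2 -0.8 41.2] 78.3
175 [39.  -0.8 36.8] 79.6
180 [36.8 -0.8 32.6] 81.3
185 [34.6 -0.8 28.8] 82.9
190 [32.6 -0.9 25. ] 83.9
195 [30.6 -0.9 21.2] 75.6
200 [28.6 -0.9 17.9] 64.3
205 [30.5 -0.9  2.2] 0.7
210 [28.7 -0.9 -0.6] 0.7
215 [27.1 -0.9 -3.9] 0.6
220 [25.5 -0.9 -6.7] 0.5
225 [23.9 -0.9 -9.4] 0.5
230 [ 22.4  -0.9 -12.2] 0.6
235 [ 21.   -0.7 -15.1] 0.4
240 [ 19.6  -0.9 -18. ] 0.6
245 [ 18.2  -0.9 -20.4] 0.6
250 [ 16.7  -0.9 -22.9] 0.6
255 [ 15.5  -0.9 -25.5] 0.6
260 [ 14.1  -0.9 -27.8] 0.5
265 [ 12.9  -0.9 -30.3] 0.5
270 [ 11.6  -0.9 -32.6] 0.6
275 [ 10.2  -0.7 -34.5] 0.5
280 [  9.3  -1.  -37.3] 0.5
285 [  7.9  -1.  -39.1] 0.5
290 [ 31.2  -1.  -80.2] 0.6
row 95
[(170, 112.0, 74), (173, 108.9, 73), (176, 105.4, 74), (179, 102.1, 73), (182, 98.5, 74), (185, 95.4, 73), (188, 94.2, 65), (191, 93.6, 53), (194, 85.5, 73), (197, 81.9, 74), (200, 78.4, 75), (203, 78.3, 
[... 464 characters left out ...]
(206, 78.2, 47), (209, 79.0, 25), (212, 65.9, 76), (215, 62.3, 78), (218, 59.4, 76), (221, 56.2, 76), (224, 54.3, 67), (227, 53.1, 52), (230, 53.4, 24), (233, 49.8, 23), (236, 33.6, 136), (239, 30.8, 137), (242, 28.2, 138), (245, 25.7, 136)]
row 115
[(170, 113.9, 74), (173, 110.5, 74), (176, 106.9, 74), (179, 103.9, 73), (182, 100.1, 74), (185, 96.7, 74), (188, 93.7, 73), (191, 94.7, 55), (194, 86.6, 74), (197, 83.6, 73), (200, 79.9, 74), (203, 77.8, 69), (206, 77.5, 54), (209, 73.9, 55), (212, 66.4, 76), (215, 63.4, 75), (218, 59.9, 77), (221, 56.8, 76), (224, 54.2, 72), (227, 54.9, 45), (230, 54.0, 25), (233, 50.5, 24), (236, 46.8, 24), (239, 31.8, 133), (242, 29.3, 132), (245, 26.7, 131)]
```

```bash
python3 - <<'E'
from h import *
f=load("wrist4"); crop(f["color"],(170,60,250,150),6.5,"pics/w4j.png")
E
```

```text
(no output)
```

View pics/w4j.png

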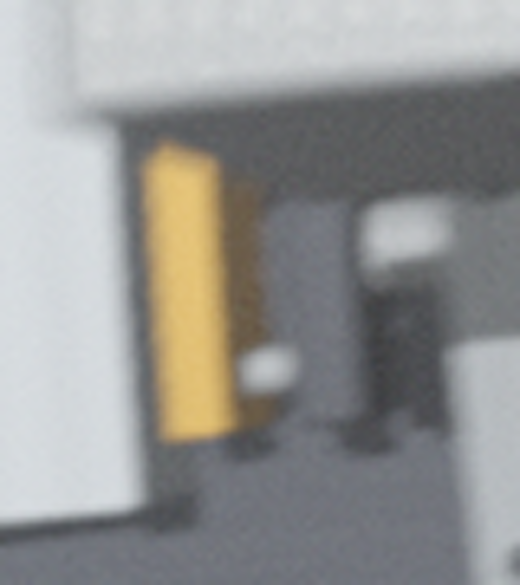

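```bash
cat > go.py <<'E'
import numpy as np,sys
from scipy.spatial.transform import Rotation as R
from station import arm
az=np.radians(-2.15);t=np.radians(28)
n=np.array([-np.sin(t)*np.cos(az),-np.sin(t)*np.sin(az),np.cos(t)])
y=np.cross(n,[np.cos(az),np.sin(az),0]);y/=np.linalg.norm(y);x=np.cross(y,n)
S=np.stack([x,y,n],1)
C0=np.array([.6128,-.1540,.1305])+.0005*x+.0003*y
tip=np.array([.050,-.0009,.0625])
def show(*targets):
    s=arm.get_state();T=np.array(s["eef_pos"]);M=R.from_euler('xyz',s["ee_rot"]).as_matrix()
    cur=(T+M@tip-C0)@S
    bar=S.T@(M@np.array([.480,0,.877]))
    print("t",round(s["t"],2),"tip in slot mm",np.round(cur*1000,1),"bar dir in slot",np.round(bar,3),"force slot",np.round(S.T@np.array(s["force"]),1),"w",round(s["width"],4),"yaw",s["ee_rot"][2],"TCP",np.round(T,4))
    print("unit steps in tool axes: slot x",np.round(M.T@S[:,0],3),"z",np.round(M.T@S[:,2],3),"y",np.round(M.T@S[:,1],3))
    for p in targets:
        p=np.array(p)/1000; d=M.T@(S@(p-cur)); print("to",p*1000,"tool d mm",np.round(d*1000,1))
        cur=p
if __name__=="__main__":
    a=[float(v) for v in sys.argv[1:]]
    show(*[a[i:i+3] for i in range(0,len(a),3)])
E
python3 go.py -10 0 10 -10 0 -19 ; python3 - <<'E'
import numpy as np
P=np.load("pics/P4.npy")
az=np.radians(-2.15);ey=np.array([-np.sin(az),np.cos(az),0]);C=np.array([.6128,-.1540,.1305])
cy=(P-C)@ey*1000
for v in (90,100,110): print(v,[(u,round(float(cy[v,u]),1),round(float(P[v,u,2]*1000))) for u in list(range(186,198))+list(range(199,214))])
E
```

```text
t 18.93 tip in slot mm [13.3 -6.4 71.2] bar dir in slot [ 0.025 -0.043 -0.999] force slot [ 5.9 -3.3 -1.6] w 0.0235 yaw -0.08853033217208295 TCP [ 0.5407 -0.1544  0.2616]
unit steps in tool axes: slot x [ 0.888 -0.036 -0.458] z [-0.456  0.042 -0.889] y [-0.051 -0.998 -0.021]
to [-10.   0.  10.] tool d mm [ 6.9 -8.1 64.9]
to [-10.   0. -19.] tool d mm [13.2 -1.2 25.8]
90 [(186, 94.0, 73), (187, 93.8, 69), (188, 94.3, 63), (189, 94.1, 59), (190, 94.4, 53), (191, 94.1, 50), (192, 87.2, 73), (193, 85.8, 74), (194, 84.7, 74), (195, 83.7, 74), (196, 82.6, 74), (197, 81.5, 74), (199, 79.7, 72), (200, 78.1, 75), (201, 77.6, 72), (202, 77.7, 66), (203, 77.8, 60), (204, 78.4, 52), (205, 78.4, 46), (206, 78.0, 42), (207, 77.9, 37), (208, 78.1, 30), (209, 49.2, 174), (210, 48.3, 175), (211, 47.8, 173), (212, 46.9, 174), (213, 46.4, 172)]
100 [(186, 94.3, 74), (187, 94.2, 70), (188, 93.8, 68), (189, 93.4, 65), (190, 94.9, 54), (191, 94.6, 51), (192, 88.0, 73), (193, 86.6, 74), (194, 85.8, 73), (195, 84.7, 73), (196, 83.5, 73), (197, 82.3, 74), (199, 79.9, 74), (200, 78.8, 74), (201, 78.0, 73), (202, 78.0, 68), (203, 77.7, 64), (204, 78.0, 57), (205, 77.6, 53), (206, 77.9, 47), (207, 77.3, 44), (208, 78.2, 33), (209, 79.2, 22), (210, 77.6, 23), (211, 76.5, 23), (212, 65.4, 76), (213, 64.2, 77)]
110 [(186, 95.5, 73), (187, 94.6, 72), (188, 93.9, 70), (189, 93.8, 66), (190, 93.6, 63), (191, 93.9, 57), (192, 93.8, 53), (193, 87.2, 75), (194, 86.1, 75), (195, 85.1, 74), (196, 84.0, 74), (197, 82.8, 74), (199, 80.5, 75), (200, 79.4, 75), (201, 78.5, 74), (202, 78.3, 70), (203, 78.2, 65), (204, 78.3, 59), (205, 78.1, 55), (206, 78.1, 49), (207, 77.6, 46), (208, 77.8, 39), (209, 78.0, 32), (210, 78.3, 24), (211, 76.9, 25), (212, 76.0, 23), (213, 64.9, 77)]
```

Findings: teeth stand at 0° and ±36° with the gap centre near x = −10 at depth. The pad face is about 5.7 mm from the block, so three teeth (10.5 mm) should squeeze it by about 4.8 mm. Approaching the slot.

apply_moves:
  moves:
    - [-1,0.003,-0.004,0.018,-0.052]
    - [-1,0.003,-0.004,0.018,0]
    - [-1,0.001,0,0.018,0]
    - [-1,0,0,0,0]
    - [-1,0,0,0,0]
  newtons: 60

```text
t: 19.35
eef_pos: [0.5467, -0.1408, 0.2072]
ee_rot: [3.123, -0.011, -0.034]
force: [-0.4, -0.2, -1.4]
width: 0.0237
```

```bash
python3 go.py -10 0 10 -10 0 -19; python3 - <<'E'
from station import eyes
from h import *
f=eyes.grab_frame("wrist"); pickle.dump(f,open("pics/wrist5.pkl","wb")); crop(f["color"],(200,60,360,180),5,"pics/w5.png")
E
```

```text
t 19.35 tip in slot mm [-7.6 10.2 20.4] bar dir in slot [ 0.023 -0.015 -0.999] force slot [-1.  -0.2 -1.1] w 0.0237 yaw -0.034341723060639984 TCP [ 0.5467 -0.1408  0.2072]
unit steps in tool axes: slot x [ 0.888  0.012 -0.459] z [-0.46   0.015 -0.888] y [ 0.003 -1.    -0.019]
to [-10.   0.  10.] tool d mm [ 2.6 10.  10.6]
to [-10.   0. -19.] tool d mm [13.3 -0.4 25.8]
```

View pics/w5.png

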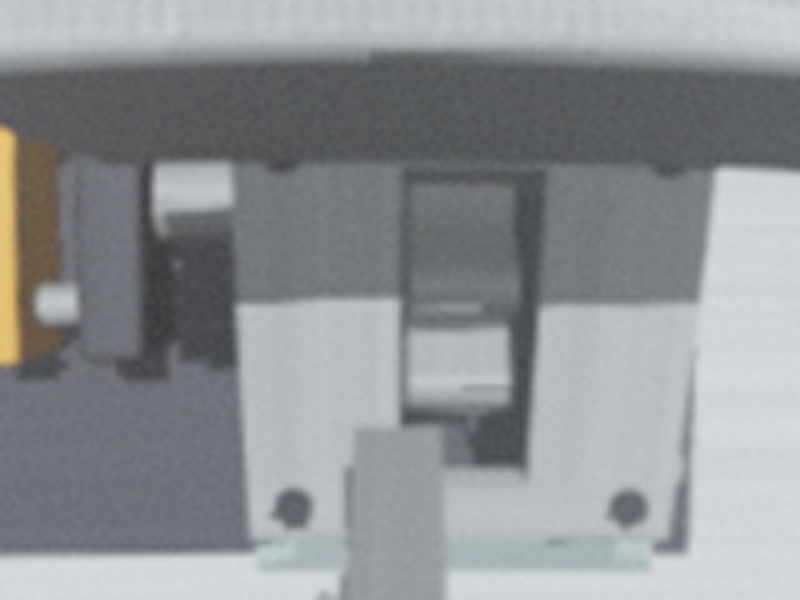

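```bash
cat > bl.py <<'E'
import sys
from h import *
from go import S,C0
f=load(sys.argv[1]);P=fpts(f);L=(P-C0)@S*1000
print("wrist cam tip region: row, blade x(front face) y-range z")
for v in range(138,178,3):
    row=L[v,255:300];m=(row[:,2]>3)&(row[:,2]<75)&(abs(row[:,0])<40)
    if m.sum(): print(v,m.sum(),"x %.1f y %.1f..%.1f z %.1f"%(np.median(row[m,0]),row[m,1].min(),row[m,1].max(),np.median(row[m,2])))
E
python3 bl.py wrist5
```

```text
wrist cam tip region: row, blade x(front face) y-range z
147 18 x -4.6 y 4.3..15.9 z 19.3
150 17 x -4.7 y 4.5..15.9 z 22.7
153 18 x -4.9 y 4.6..15.9 z 26.0
156 18 x -5.0 y 4.7..15.9 z 29.3
159 18 x -5.2 y 4.8..16.5 z 32.3
162 19 x -5.0 y 5.0..16.5 z 35.7
165 19 x -5.3 y 5.1..16.5 z 38.6
168 18 x -5.5 y 5.1..16.4 z 41.3
171 20 x -5.3 y 4.6..16.4 z 44.6
174 20 x -5.4 y 4.8..16.4 z 47.4
177 20 x -5.4 y 4.9..16.4 z 50.4
```

The blade reads at x −7.6, y +10.2, tip z about 19, matching the prediction. Now into the gap.

apply_moves:
  moves:
    - [-1,0.002,0.01,0.004,0]
    - [-1,0.001,0,0.007,0]
    - [-1,0.0,0,0,0]
    - [-1,0.005,0,0.009,0]
    - [-1,0.005,0,0.009,0]
    - [-1,0.004,0,0.008,0]
    - [-1,0,0,0,0]

```text
t: 19.98
eef_pos: [0.5645, -0.1516, 0.1688]
ee_rot: [3.123, -0.011, -0.034]
force: [1.0, 0.6, -2.8]
width: 0.0236
```

```bash
python3 go.py 10 0 -19
```

```text
t 19.98 tip in slot mm [ -9.5   0.2 -22. ] bar dir in slot [ 0.023 -0.014 -0.999] force slot [-0.4  0.6 -2.9] w 0.0236 yaw -0.03385217608272639 TCP [ 0.5645 -0.1516  0.1688]
unit steps in tool axes: slot x [ 0.888  0.012 -0.46 ] z [-0.46   0.015 -0.888] y [ 0.004 -1.    -0.019]
to [ 10.   0. -19.] tool d mm [ 16.    0.5 -11.6]
```

apply_moves:
  moves:
    - [-1,0.0035,0,-0.002,0]
    - [-1,0.0035,0,-0.002,0]
    - [-1,0.0035,0,-0.002,0]

```text
t: 20.23
eef_pos: [0.5706, -0.1518, 0.1747]
ee_rot: [3.124, -0.003, -0.035]
force: [-6.9, -0.5, -11.8]
width: 0.0236
```

```bash
python3 go.py 14 0 -21;  python3 - <<'E'
from station import eyes
from h import *
f=eyes.grab_frame("wrist"); pickle.dump(f,open("pics/wrist6.pkl","wb")); crop(f["color"],(180,50,380,200),4,"pics/w6.png")
E
python3 bl.py wrist6
```

```text
t 20.23 tip in slot mm [ -2.    0.2 -19.7] bar dir in slot [ 0.015 -0.015 -1.   ] force slot [-11.6  -0.8  -7.2] w 0.0236 yaw -0.03518359645674907 TCP [ 0.5706 -0.1518  0.1747]
unit steps in tool axes: slot x [ 0.884  0.01  -0.466] z [-0.467  0.015 -0.884] y [ 0.002 -1.    -0.018]
to [ 14.   0. -21.] tool d mm [14.8  0.4 -6.3]
wrist cam tip region: row, blade x(front face) y-range z
171 19 x -0.0 y -5.4..6.4 z 3.9
174 20 x -0.4 y -5.3..6.4 z 6.3
177 20 x -0.2 y -5.2..6.4 z 9.5
```

View pics/w6.png

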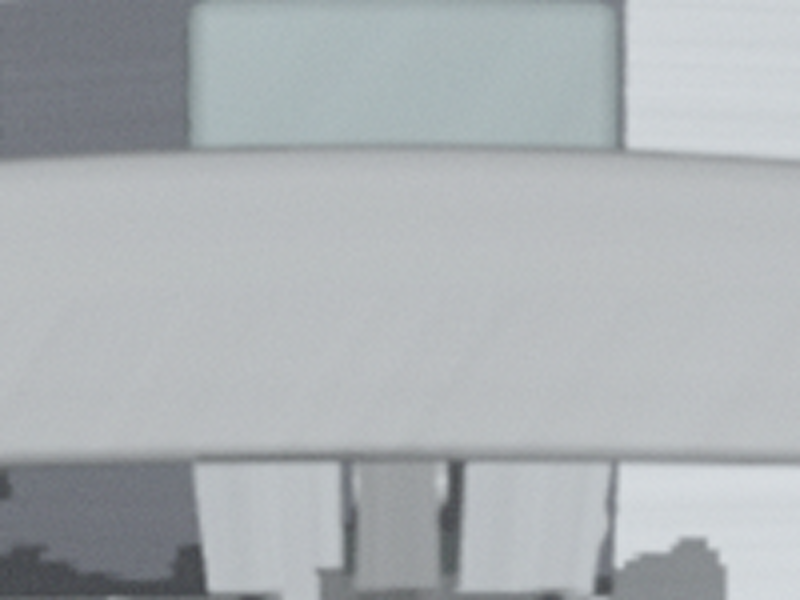

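The blade pushes with about 12 N and there is no slip in the grip. Continuing the stroke.

apply_moves:
  moves:
    - [-1,0.0036,0,-0.0016,0]
    - [-1,0.0036,0,-0.0016,0]
    - [-1,0.0036,0,-0.0016,0]
    - [-1,0.0036,0,-0.0016,0]
    - [-1,0.0036,0,-0.0016,0]

```text
t: 20.7
eef_pos: [0.588, -0.1523, 0.1829]
ee_rot: [3.123, -0.002, -0.035]
force: [-8.5, 0.8, -8.4]
width: 0.0237
```

```bash
python3 go.py 14 0 -21
```

```text
t 20.7 tip in slot mm [ 17.1   0.3 -20.6] bar dir in slot [ 0.015 -0.015 -1.   ] force slot [-11.5   0.5  -3.4] w 0.0237 yaw -0.03519827562624922 TCP [ 0.588  -0.1523  0.1829]
unit steps in tool axes: slot x [ 0.884  0.011 -0.467] z [-0.467  0.015 -0.884] y [ 0.002 -1.    -0.018]
to [ 14.   0. -21.] tool d mm [-2.6  0.3  1.8]
```

apply_moves:
  moves:
    - [-1,-0.004,0,0.002,0]
    - [-1,-0.003,0,0.0005,0]

```text
t: 20.87
eef_pos: [0.5861, -0.1523, 0.183]
ee_rot: [3.123, -0.014, -0.034]
force: [-0.0, 1.0, -3.8]
width: 0.0243
```

```bash
python3 go.py 14 0 -3 -6.5 0 -3 -6.5 0 -20
```

```text
t 20.87 tip in slot mm [ 16.5   0.3 -19.5] bar dir in slot [ 0.026 -0.015 -0.999] force slot [-1.9  1.  -3.3] w 0.0243 yaw -0.03373468809171154 TCP [ 0.5861 -0.1523  0.183 ]
unit steps in tool axes: slot x [ 0.89   0.012 -0.457] z [-0.457  0.015 -0.889] y [ 0.004 -1.    -0.019]
to [14.  0. -3.] tool d mm [ -9.7   0.5 -13.6]
to [-6.5  0.  -3. ] tool d mm [-18.2  -0.2   9.4]
to [ -6.5   0.  -20. ] tool d mm [ 7.8 -0.3 15.1]
```

apply_moves:
  moves:
    - [-1,-0.005,0,-0.007,0]
    - [-1,-0.005,0,-0.007,0]
    - [-1,-0.006,0,0.003,0]
    - [-1,-0.006,0,0.003,0]
    - [-1,-0.006,0,0.003,0]
    - [-1,0,0,0,0]

```text
t: 21.37
eef_pos: [0.5558, -0.1511, 0.1869]
ee_rot: [3.123, -0.012, -0.034]
force: [-1.3, -0.1, -2.7]
width: 0.0237
```

```bash
python3 go.py -6.5 0 -20; python3 - <<'E'
from station import eyes
from h import *
f=eyes.grab_frame("wrist"); pickle.dump(f,open("pics/wrist7.pkl","wb")); crop(f["color"],(180,50,380,200),4,"pics/w7.png")
E
python3 bl.py wrist7
```

```text
t 21.37 tip in slot mm [-8.7  0.4 -1.9] bar dir in slot [ 0.024 -0.014 -0.999] force slot [-2.4 -0.2 -1.7] w 0.0237 yaw -0.03422284373097928 TCP [ 0.5558 -0.1511  0.1869]
unit steps in tool axes: slot x [ 0.889  0.011 -0.459] z [-0.459  0.015 -0.888] y [ 0.003 -1.    -0.018]
to [ -6.5   0.  -20. ] tool d mm [10.2  0.2 15.1]
wrist cam tip region: row, blade x(front face) y-range z
165 15 x -16.1 y -5.5..6.1 z 3.5
168 18 x -15.7 y -5.3..6.1 z 7.4
171 18 x -15.7 y -5.2..6.0 z 10.6
174 18 x -15.3 y -5.1..6.0 z 14.3
177 18 x -15.2 y -5.0..6.0 z 17.5
```

View pics/w7.png

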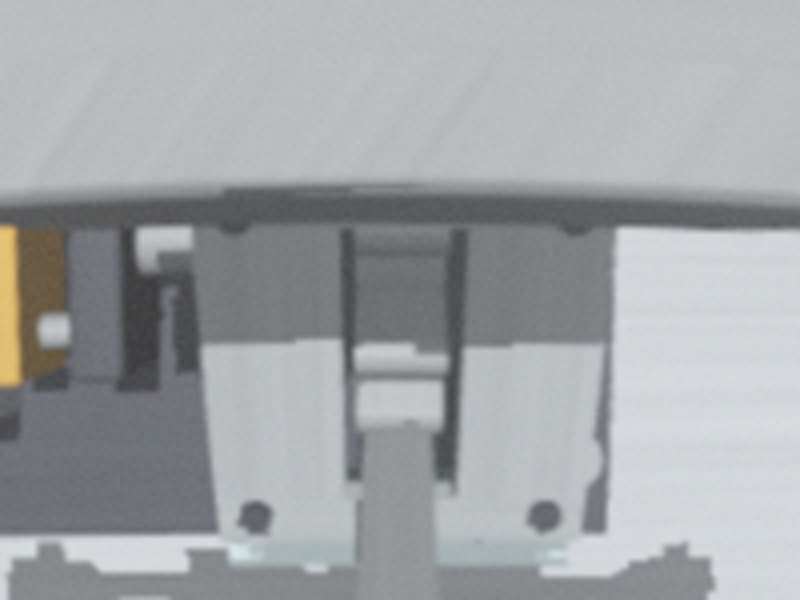

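```bash
cat > teeth.py <<'E'
import sys
from h import *
from go import S,C0
from scipy.optimize import minimize_scalar
f=load(sys.argv[1]);P=fpts(f);L=(P-C0)@S*1000
m=(abs(L[...,1])<7.5)&(abs(L[...,0])<25)&(L[...,2]>-45)&(L[...,2]<-7.5)
Z=L[m];r=np.hypot(Z[:,0],Z[:,2]+50);a=np.degrees(np.arctan2(Z[:,0],Z[:,2]+50))
k=r>37
print("crest pts angles:",np.histogram(a[k],bins=np.arange(-40,41,4)))
v=np.exp(1j*np.radians(a[k]*10)).mean();print("tooth phase deg mod36: %.1f conf %.2f n %d"%(np.degrees(np.angle(v))/10,abs(v),k.sum()))
# jaw
az=np.radians(-2.15);ex=np.array([np.cos(az),np.sin(az),0]);ey=np.array([-np.sin(az),np.cos(az),0]);C=np.array([.6128,-.1540,.1305])
D=P-C;cx=D@ex*1000;cy=D@ey*1000;cz=P[...,2]*1000
m=(cy>40)&(cy<100)&(cz>50)&(cz<80)&(cx>-45)&(cx<20)
h=np.histogram(cy[m],bins=np.arange(40,100,1));print("cy hist of jaw tops:",dict(zip(h[1].astype(int).tolist(),h[0].tolist())))
c=f["color"].astype(int);br=(c[...,0]>c[...,2]*1.5)&m&(c[...,0]>120)
b=cy[br&(cz>70)]
if len(b): print("brass top cy %.1f..%.1f"%(np.percentile(b,2),np.percentile(b,98)),len(b))
# blade line
pts_=[]
for v in range(110,210,2):
    row=L[v,258:298];q=(row[:,2]>2)&(row[:,2]<38)&(abs(row[:,1])<9)&(abs(row[:,0])<45)
    if q.sum()>8: pts_.append(np.median(row[q],0))
if len(pts_)>3:
    pts_=np.array(pts_);p=np.polyfit(pts_[:,2],pts_[:,0],1);print("blade front face x = %.1f + %.3f z ; lowest seen z %.1f, y %.1f"%(p[1],p[0],pts_[:,2].min(),np.median(pts_[:,1])))
E
python3 teeth.py wrist4; echo; python3 teeth.py wrist7
cat > bar.py <<'E'
import sys
from h import *
from scipy.spatial.transform import Rotation as R
f=load(sys.argv[1]);P=fpts(f);T=np.array(eval(sys.argv[2]));M=R.from_euler('xyz',eval(sys.argv[3])).as_matrix();Q=(P-T)@M*1000
m=(abs(Q[:,262:298,1])<8)&(Q[:,262:298,0]<75)&(Q[:,262:298,2]<75)&(Q[:,262:298,2]>-40)
pr=[]
for i,v in enumerate(range(Q.shape[0])):
    if m[v].sum()>8: pr.append((v,*np.median(Q[v,262:298][m[v]],0)))
pr=np.array(pr)
hd=pr[(pr[:,3]<0)];bl=pr[(pr[:,3]>25)]
ph=np.polyfit(hd[:,3],hd[:,1],1);print("handle face x=%.1f+%.3f z -> %.1f deg, axis x at z=-19: %.1f"%(ph[1],ph[0],np.degrees(np.arctan(ph[0])),ph[1]-19*ph[0]-12*np.hypot(1,ph[0])))
if len(bl)>3:
    pb=np.polyfit(bl[:,3],bl[:,1],1);print("blade face x=%.1f+%.3f z %.1f deg"%(pb[1],pb[0],np.degrees(np.arctan(pb[0]))))
j=np.argmax(np.abs(np.diff(pr[:,3]))*(pr[1:,3]<60)*(pr[1:,3]>-30))
for k in pr[max(0,j-3):j+5]: print(np.round(k,1))
E
python3 bar.py wrist4 "[.5392,-.1495,.2619]" "[3.124,-.015,-.087]"
python3 bar.py wrist7 "[.5558,-.1511,.1869]" "[3.123,-.012,-.034]"
```

```text
crest pts angles: (array([ 7, 36, 31,  2,  0,  0,  0,  0,  2, 31, 49, 37,  0,  0,  0,  0,  0,
       16,  0,  0]), array([-40, -36, -32, -28, -24, -20, -16, -12,  -8,  -4,   0,   4,   8,
        12,  16,  20,  24,  28,  32,  36,  40]))
tooth phase deg mod36: 2.0 conf 0.81 n 211
cy hist of jaw tops: {40: 0, 41: 0, 42: 0, 43: 4, 44: 4, 45: 4, 46: 3, 47: 3, 48: 4, 49: 4, 50: 3, 51: 3, 52: 4, 53: 12, 54: 72, 55: 31, 56: 23, 57: 23, 58: 20, 59: 25, 60: 19, 61: 24, 62: 24, 63: 23, 64: 21, 65: 20, 66: 6, 67: 0, 68: 0, 69: 0, 70: 3, 71: 7, 72: 3, 73: 7, 74: 6, 75: 6, 76: 7, 77: 65, 78: 59, 79: 22, 80: 25, 81: 19, 82: 22, 83: 20, 84: 24, 85: 18, 86: 22, 87: 17, 88: 0, 89: 0, 90: 0, 91: 0, 92: 0, 93: 72, 94: 129, 95: 30, 96: 30, 97: 31, 98: 32}
brass top cy 77.6..86.6 208

crest pts angles: (array([41,  1,  0,  0,  0,  0,  0, 58, 96, 43,  0,  0,  0,  0,  0, 42, 91,
       23,  0,  0]), array([-40, -36, -32, -28, -24, -20, -16, -12,  -8,  -4,   0,   4,   8,
        12,  16,  20,  24,  28,  32,  36,  40]))
tooth phase deg mod36: -7.6 conf 0.82 n 404
cy hist of jaw tops: {40: 0, 41: 0, 42: 0, 43:
[... 523 characters left out ...]
 face x=29.2+0.543 z -> 28.5 deg, axis x at z=-19: 5.2
blade face x=18.9+0.550 z 28.8 deg
[197.   29.8  -1.1  19.8]
[198.   29.5  -0.9  18.9]
[199.   29.   -0.9  18.5]
[200.   28.6  -0.9  17.9]
[ 2.01e+02  3.17e+01 -1.00e-01  5.50e+00]
[ 2.02e+02  3.16e+01 -1.00e-01  4.00e+00]
[203.   31.1  -0.4   3.8]
[ 2.04e+02  3.08e+01 -1.00e-01  3.00e+00]
handle face x=24.2+0.429 z -> 23.2 deg, axis x at z=-19: 3.0
blade face x=2.1+0.745 z 36.7 deg
[203.   24.8  -0.9  24.6]
[204.   24.5  -0.9  23.7]
[205.   24.2  -0.9  22.7]
[206.   23.8  -1.2  22. ]
[2.07e+02 2.74e+01 2.00e-01 8.70e+00]
[2.08e+02 2.73e+01 2.00e-01 7.30e+00]
[ 2.09e+02  2.70e+01 -1.00e-01  6.40e+00]
[2.10e+02 2.67e+01 2.00e-01 5.80e+00]
```

The picture shows the wheel turned about 26° and the pad about 3 mm closer to the block. The bar has slipped about 5° in the grip, and its tip is now at slot (−20, 0, −4). I'll swing it back by pressing the blade lightly against the slot's lower edge with a light grip.

apply_moves:
  moves:
    - [-1,0.003,0,0.0055,0]
    - [-1,0,0,0,0]
    - [-1,-0.005,0,0.0025,0]
    - [-1,-0.005,0,0.0025,0]
    - [-1,-0.004,0,0.002,0]
    - [-1,0,0,0,0]
  newtons: 8

```text
t: 21.92
eef_pos: [0.546, -0.151, 0.1746]
ee_rot: [3.123, -0.013, -0.034]
force: [-0.0, 0.7, -2.9]
width: 0.024
```

apply_moves:
  moves:
    - [-1,0,0,0,0]
    - [-1,0.003,0,-0.001,0]
    - [-1,0,0,0,0]
  newtons: 60

```text
t: 22.17
eef_pos: [0.5504, -0.1512, 0.1763]
ee_rot: [3.123, -0.014, -0.034]
force: [0.7, -0.1, -2.4]
width: 0.0239
```

```bash
python3 go.py;  python3 - <<'E'
from station import eyes,arm
from h import *
s=arm.get_state()
f=eyes.grab_frame("wrist"); pickle.dump(f,open("pics/wrist8.pkl","wb")); crop(f["color"],(180,50,380,200),4,"pics/w8.png")
import os; os.system('python3 bar.py wrist8 "%s" "%s"'%(list(map(float,s["eef_pos"])),list(map(float,s["ee_rot"]))))
E
python3 teeth.py wrist8
```

```text
t 22.17 tip in slot mm [-18.3   0.1  -8.7] bar dir in slot [ 0.026 -0.015 -0.999] force slot [-0.5 -0.1 -2.5] w 0.0239 yaw -0.03365650608183057 TCP [ 0.5504 -0.1512  0.1763]
unit steps in tool axes: slot x [ 0.889  0.012 -0.457] z [-0.457  0.015 -0.889] y [ 0.004 -1.    -0.019]
handle face x=28.0+0.544 z -> 28.5 deg, axis x at z=-19: 4.0
blade face x=3.2+0.949 z 43.5 deg
[199.   28.7  -1.2  19.8]
[200.   28.4  -1.2  18.9]
[201.   27.9  -1.2  18.4]
[202.   27.5  -0.9  17.7]
[ 2.03e+02  3.08e+01 -1.00e-01  5.00e+00]
[ 2.04e+02  3.05e+01 -1.00e-01  4.30e+00]
[ 2.05e+02  3.01e+01 -1.00e-01  3.70e+00]
[ 2.06e+02  2.97e+01 -1.00e-01  3.20e+00]
crest pts angles: (array([  6,   0,   0,   1,  79,   1,   8,  58, 111,  44,   0,   0,   0,
         0,   0,  61,  94,  23,   0,   0]), array([-40, -36, -32, -28, -24, -20, -16, -12,  -8,  -4,   0,   4,   8,
        12,  16,  20,  24,  28,  32,  36,  40]))
tooth phase deg mod36: -9.3 conf 0.59 n 487
cy hist of jaw tops: {40: 0, 41: 0, 42: 0, 43: 0, 44: 0, 45: 4, 46: 6, 47: 5, 48: 5, 49: 4, 50: 7, 51: 4, 52: 6, 53: 8, 54: 6, 55: 5, 56: 51, 57: 158, 58: 42, 59: 42, 60: 38, 61: 43, 62: 40, 63: 40, 64: 39, 65: 36, 66: 38, 67: 33, 68: 26, 69: 3, 70: 0, 71: 0, 72: 0, 73: 0, 74: 9, 75: 11, 76: 9, 77: 10, 78: 11, 79: 12, 80: 199, 81: 72, 82: 37, 83: 38, 84: 34, 85: 31, 86: 41, 87: 38, 88: 33, 89: 31, 90: 13, 91: 0, 92: 0, 93: 63, 94: 210, 95: 43, 96: 53, 97: 50, 98: 50}
brass top cy 80.4..90.1 375
blade front face x = -16.4 + -0.032 z ; lowest seen z 3.4, y 0.5
```

View pics/w8.png

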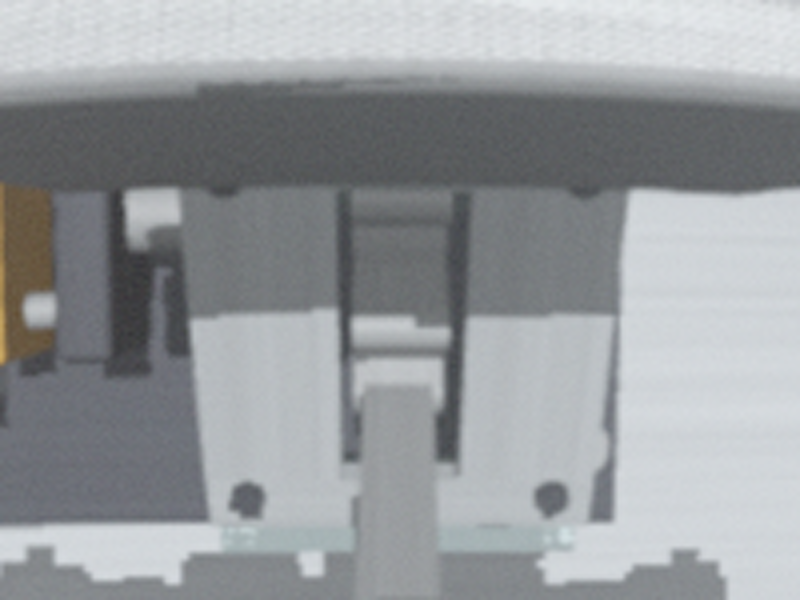

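```bash
sed -i 's/^tip=.*/tip=np.array([.0500,-.001,.0654])/' go.py; python3 go.py -15 0 -20 5 0 -19
```

```text
t 22.22 tip in slot mm [-19.8   0.1 -11.3] bar dir in slot [ 0.026 -0.015 -0.999] force slot [-1.6 -1.4 -3.6] w 0.0235 yaw -0.033847493613081925 TCP [ 0.5502 -0.1512  0.1761]
unit steps in tool axes: slot x [ 0.889  0.012 -0.457] z [-0.457  0.015 -0.889] y [ 0.004 -1.    -0.019]
to [-15.   0. -20.] tool d mm [8.3 0.1 5.5]
to [  5.   0. -19.] tool d mm [ 17.3   0.3 -10. ]
```

apply_moves:
  moves:
    - [-1,0.004,0,0.003,0]
    - [-1,0.004,0,0.003,0]
    - [-1,0.0035,0,-0.0015,0]
    - [-1,0.0035,0,-0.002,0]
    - [-1,0.0035,0,-0.002,0]
    - [-1,0.0035,0,-0.002,0]
    - [-1,0.0035,0,-0.002,0]
    - [-1,0.0035,0,-0.002,0]

```text
t: 22.88
eef_pos: [0.5743, -0.152, 0.1791]
ee_rot: [3.123, -0.003, -0.035]
force: [-7.4, 0.1, -10.5]
width: 0.0238
```

```bash
python3 go.py 8 0 -19;  python3 - <<'E'
from station import eyes,arm
from h import *
s=arm.get_state()
f=eyes.grab_frame("wrist"); pickle.dump(f,open("pics/wrist9.pkl","wb"))
import os; os.system('python3 bar.py wrist9 "%s" "%s"'%(list(map(float,s["eef_pos"])),list(map(float,s["ee_rot"]))))
E
python3 teeth.py wrist9
```

```text
t 22.88 tip in slot mm [  2.    0.2 -20.2] bar dir in slot [ 0.015 -0.015 -1.   ] force slot [-11.5  -0.2  -5.8] w 0.0238 yaw -0.03529681620499425 TCP [ 0.5743 -0.152   0.1791]
unit steps in tool axes: slot x [ 0.884  0.01  -0.467] z [-0.467  0.015 -0.884] y [ 0.002 -1.    -0.018]
to [  8.   0. -19.] tool d mm [ 4.8  0.3 -3.9]
handle face x=27.7+0.537 z -> 28.2 deg, axis x at z=-19: 3.9
blade face x=17.3+0.550 z 28.8 deg
[199.   28.5  -0.6  20.6]
[200.   28.1  -0.6  19.7]
[201.   27.7  -0.3  19. ]
[202.   27.4  -0.3  18.3]
[ 2.03e+02  3.06e+01 -1.00e-01  5.80e+00]
[ 2.04e+02  3.04e+01 -1.00e-01  4.50e+00]
[ 2.05e+02  3.00e+01 -1.00e-01  4.10e+00]
[206.   29.6  -0.6   3.5]
crest pts angles: (array([0, 0, 0, 0, 0, 0, 0, 0, 0, 0, 0, 0, 0, 0, 0, 0, 0, 0, 0, 0]), array([-40, -36, -32, -28, -24, -20, -16, -12,  -8,  -4,   0,   4,   8,
        12,  16,  20,  24,  28,  32,  36,  40]))
tooth phase deg mod36: nan conf nan n 0
cy hist of jaw tops: {40: 0, 41: 0, 42: 0, 43: 0, 44: 0, 45: 0, 46: 0, 47: 0, 48: 0, 49: 0, 50: 0, 51: 0, 52: 0, 53: 0, 54: 0, 55: 0, 56: 0, 57: 0, 58: 0, 59: 0, 60: 0, 61: 0, 62: 0, 63: 0, 64: 0, 65: 0, 66: 0, 67: 0, 68: 0, 69: 0, 70: 0, 71: 0, 72: 0, 73: 0, 74: 0, 75: 0, 76: 0, 77: 0, 78: 0, 79: 0, 80: 0, 81: 0, 82: 0, 83: 0, 84: 0, 85: 0, 86: 0, 87: 0, 88: 0, 89: 0, 90: 0, 91: 0, 92: 0, 93: 0, 94: 1, 95: 2, 96: 1, 97: 1, 98: 0}
blade front face x = 4.4 + -0.012 z ; lowest seen z 13.1, y 0.7teeth.py:10: RuntimeWarning: Mean of empty slice.
  v=np.exp(1j*np.radians(a[k]*10)).mean();print("tooth phase deg mod36: %.1f conf %.2f n %d"%(np.degrees(np.angle(v))/10,abs(v),k.sum()))
  ret = ret.dtype.type(ret / rcount)
```

No slip this time. A little further.

apply_moves:
  moves:
    - [-1,0.0035,0,-0.002,0]
    - [-1,0.0035,0,-0.002,0]

```text
t: 23.1
eef_pos: [0.581, -0.1522, 0.183]
ee_rot: [3.123, -0.002, -0.035]
force: [-9.4, -0.3, -7.9]
width: 0.024
```

```bash
python3 go.py 8 0 -19;  python3 - <<'E'
from station import eyes,arm
from h import *
s=arm.get_state()
f=eyes.grab_frame("wrist"); pickle.dump(f,open("pics/wrist10.pkl","wb"))
import os; os.system('python3 bar.py wrist10 "%s" "%s"'%(list(map(float,s["eef_pos"])),list(map(float,s["ee_rot"]))))
E
```

```text
t 23.1 tip in slot mm [  9.6   0.2 -19.9] bar dir in slot [ 0.014 -0.015 -1.   ] force slot [-12.   -0.6  -2.5] w 0.024 yaw -0.03528470451295651 TCP [ 0.581  -0.1522  0.183 ]
unit steps in tool axes: slot x [ 0.884  0.01  -0.467] z [-0.468  0.015 -0.884] y [ 0.002 -1.    -0.018]
to [  8.   0. -19.] tool d mm [-1.9  0.2  0. ]
handle face x=27.7+0.538 z -> 28.3 deg, axis x at z=-19: 3.8
blade face x=-221.4+6.271 z 80.9 deg
[121.   71.5  -0.2  46.6]
[122.   70.9  -0.2  46.8]
[123.   70.3  -0.2  46.5]
[124.   69.6  -0.2  46.8]
[201.   27.7  -1.2  19.2]
[202.   27.5  -1.2  18. ]
[ 2.03e+02  3.06e+01 -1.00e-01  5.80e+00]
[ 2.04e+02  3.03e+01 -1.00e-01  4.90e+00]
```

Stroke 2 took the tooth to about 30° with no slip. Backing off and withdrawing straight up.

apply_moves:
  moves:
    - [-1,-0.004,0,0.002,0]
    - [-1,-0.004,0,0.002,0]
    - [-1,-0.004,0,-0.008,0]
    - [-1,-0.004,0,-0.008,0]
    - [-1,-0.001,0,-0.002,0]

```text
t: 23.57
eef_pos: [0.5694, -0.1515, 0.2026]
ee_rot: [3.123, -0.018, -0.033]
force: [0.3, -0.7, -1.4]
width: 0.0234
```

```bash
python3 go.py -15 0 -2;  python3 - <<'E'
from station import eyes,arm
from h import *
s=arm.get_state()
f=eyes.grab_frame("wrist"); pickle.dump(f,open("pics/wrist11.pkl","wb"))
import os; os.system('python3 bar.py wrist11 "%s" "%s"'%(list(map(float,s["eef_pos"])),list(map(float,s["ee_rot"]))))
E
python3 teeth.py wrist11 2>/dev/null
```

```text
t 23.57 tip in slot mm [9.8 0.6 3.1] bar dir in slot [ 0.03  -0.015 -0.999] force slot [-0.4 -0.7 -1.4] w 0.0234 yaw -0.033353886662491616 TCP [ 0.5694 -0.1515  0.2026]
unit steps in tool axes: slot x [ 0.891  0.012 -0.454] z [-0.454  0.015 -0.891] y [ 0.004 -1.    -0.019]
to [-15.   0.  -2.] tool d mm [-19.8   0.2  15.8]
handle face x=28.1+0.546 z -> 28.6 deg, axis x at z=-19: 4.0
blade face x=17.5+0.559 z 29.2 deg
[199.   28.7  -1.1  19.8]
[200.   28.3  -1.1  18.9]
[201.   28.   -1.1  18.2]
[202.   27.4  -0.9  18. ]
[ 2.03e+02  3.07e+01 -1.00e-01  5.20e+00]
[ 2.04e+02  3.05e+01 -1.00e-01  4.20e+00]
[ 2.05e+02  3.01e+01 -1.00e-01  3.70e+00]
[ 2.06e+02  2.97e+01 -1.00e-01  3.00e+00]
crest pts angles: (array([0, 0, 0, 0, 0, 0, 0, 0, 3, 8, 9, 0, 0, 0, 0, 0, 0, 0, 0, 0]), array([-40, -36, -32, -28, -24, -20, -16, -12,  -8,  -4,   0,   4,   8,
        12,  16,  20,  24,  28,  32,  36,  40]))
tooth phase deg mod36: -0.7 conf 0.86 n 20
cy hist of jaw tops: {40: 0, 41: 0, 42: 0, 43: 0, 44: 0, 45: 0, 46: 0, 47: 0, 48: 0, 49: 0, 50: 0, 51: 0, 52: 0, 53: 0, 54: 0, 55: 0, 56: 0, 57: 0, 58: 0, 59: 0, 60: 1, 61: 71, 62: 15, 63: 22, 64: 14, 65: 16, 66: 16, 67: 15, 68: 15, 69: 17, 70: 16, 71: 17, 72: 9, 73: 4, 74: 0, 75: 0, 76: 0, 77: 0, 78: 6, 79: 4, 80: 6, 81: 7, 82: 7, 83: 25, 84: 67, 85: 16, 86: 14, 87: 18, 88: 14, 89: 16, 90: 11, 91: 17, 92: 13, 93: 32, 94: 69, 95: 27, 96: 26, 97: 27, 98: 25}
brass top cy 84.1..93.2 145
blade front face x = 13.5 + -0.041 z ; lowest seen z 2.7, y 0.8
```

The carrier has moved 6.9 mm and the pad 6.0 mm, so the pad is on the block and squeezed by about 1 mm. One more tooth will bring it to roughly 4.5 mm.

```bash
python3 go.py -10 0 0 -10 0 -20 10 0 -20
```

```text
t 23.62 tip in slot mm [9.9 0.6 3. ] bar dir in slot [ 0.03  -0.014 -0.999] force slot [-0.7  0.6 -1.7] w 0.024 yaw -0.03342575568925854 TCP [ 0.5695 -0.1514  0.2025]
unit steps in tool axes: slot x [ 0.891  0.012 -0.453] z [-0.454  0.015 -0.891] y [ 0.004 -1.    -0.019]
to [-10.   0.   0.] tool d mm [-16.4   0.4  11.6]
to [-10.   0. -20.] tool d mm [ 9.1 -0.3 17.8]
to [ 10.   0. -20.] tool d mm [17.8  0.2 -9.1]
```

apply_moves:
  moves:
    - [-1,-0.0055,0,0.0035,0]
    - [-1,-0.0055,0,0.004,0]
    - [-1,-0.0055,0.0005,0.004,0]
    - [-1,0,0,0,0]
    - [-1,0.003,0,0.006,0]
    - [-1,0.003,0,0.006,0]
    - [-1,0.003,0,0.006,0]
    - [-1,0,0,0,0]

```text
t: 24.28
eef_pos: [0.562, -0.1522, 0.1686]
ee_rot: [3.123, -0.012, -0.034]
force: [1.5, 0.0, -0.9]
width: 0.0239
```

```bash
python3 go.py  10 0 -20
```

```text
t 24.28 tip in slot mm [-13.1  -0.4 -23.5] bar dir in slot [ 0.024 -0.015 -0.999] force slot [ 0.9  0.1 -1.5] w 0.0239 yaw -0.03380106252469539 TCP [ 0.562  -0.1522  0.1686]
unit steps in tool axes: slot x [ 0.889  0.012 -0.458] z [-0.459  0.015 -0.889] y [ 0.004 -1.    -0.019]
to [ 10.   0. -20.] tool d mm [ 18.9  -0.1 -13.7]
```

apply_moves:
  moves:
    - [-1,0.0033,0,-0.0025,0]
    - [-1,0.0033,0,-0.0025,0]
    - [-1,0.0034,0,-0.0022,0]
    - [-1,0.0034,0,-0.0022,0]
    - [-1,0.0034,0,-0.002,0]
    - [-1,0.0034,0,-0.002,0]
    - [-1,0.0034,0,-0.002,0]

```text
t: 24.87
eef_pos: [0.5803, -0.1526, 0.1831]
ee_rot: [3.124, -0.003, -0.035]
force: [-8.2, 1.1, -9.0]
width: 0.0237
```

```bash
python3 go.py  12 0 -20;python3 - <<'E'
from station import eyes,arm
from h import *
s=arm.get_state()
f=eyes.grab_frame("wrist"); pickle.dump(f,open("pics/wrist12.pkl","wb"))
import os; os.system('python3 bar.py wrist12 "%s" "%s"'%(list(map(float,s["eef_pos"])),list(map(float,s["ee_rot"]))))
E
```

```text
t 24.87 tip in slot mm [  9.1  -0.2 -19.5] bar dir in slot [ 0.015 -0.015 -1.   ] force slot [-11.5   0.8  -4.1] w 0.0237 yaw -0.035315962753647456 TCP [ 0.5803 -0.1526  0.1831]
unit steps in tool axes: slot x [ 0.884  0.01  -0.467] z [-0.467  0.015 -0.884] y [ 0.002 -1.    -0.018]
to [ 12.   0. -20.] tool d mm [ 2.8 -0.2 -0.9]
handle face x=23.1+0.325 z -> 18.0 deg, axis x at z=-19: 4.3
blade face x=-26.4+2.131 z 64.9 deg
[1.19e+02 7.28e+01 1.00e-01 4.69e+01]
[1.20e+02 7.22e+01 1.00e-01 4.67e+01]
[121.   71.5  -0.2  46.4]
[122.   74.7  -1.5 -39.9]
[198.   27.7  -0.6  25.4]
[199.   27.3  -0.9  24.6]
[200.   26.9  -0.9  23.9]
[201.   26.6  -1.2  23. ]
```

The bar slipped about 10° on this stroke: with the tip leading, it bore deep on the flank, where the force is larger. Now the tip lags, so the blade bears on the crest, which is the better lever. I'll set it deeper, keep pushing in small steps and watch the slip.

apply_moves:
  moves:
    - [-1,-0.002,0,0.001,0]
    - [-1,0.0015,0,0.004,0]
    - [-1,0.0035,0,-0.001,0]
    - [-1,0.0035,0,-0.0018,0]

```text
t: 25.25
eef_pos: [0.5865, -0.1532, 0.1816]
ee_rot: [3.123, -0.003, -0.035]
force: [-9.3, -0.5, -7.5]
width: 0.0238
```

```bash
sed -i 's/^tip=.*/tip=np.array([.0340,-.001,.0723])/;s/np.array(\[.480,0,.877\])/np.array([.309,0,.951])/' go.py; cat > look.sh <<'E'
cat > /tmp/l.py <<'P'
import sys
sys.path.insert(0,".")
from station import eyes,arm
from h import *
s=arm.get_state()
f=eyes.grab_frame("wrist"); pickle.dump(f,open("pics/%s.pkl"%sys.argv[1],"wb"))
import os; os.system('python3 bar.py %s "%s" "%s"|grep -v "^\["'%(sys.argv[1],list(map(float,s["eef_pos"])),list(map(float,s["ee_rot"]))))
P
python3 /tmp/l.py $1
E
python3 go.py 0 0 -20; bash look.sh w13
```

```text
t 25.25 tip in slot mm [ -3.4  -0.8 -22.4] bar dir in slot [-0.171 -0.017 -0.985] force slot [-11.7  -0.9  -2.3] w 0.0238 yaw -0.035251039718886545 TCP [ 0.5865 -0.1532  0.1816]
unit steps in tool axes: slot x [ 0.884  0.011 -0.467] z [-0.467  0.015 -0.884] y [ 0.002 -1.    -0.019]
to [  0.   0. -20.] tool d mm [ 1.9 -0.7 -3.7]
handle face x=23.6+0.441 z -> 23.8 deg, axis x at z=-19: 2.1
blade face x=62.7+0.105 z 6.0 deg/tmp/l.py:7: SyntaxWarning: invalid escape sequence '\['
  import os; os.system('python3 bar.py %s "%s" "%s"|grep -v "^\["'%(sys.argv[1],list(map(float,s["eef_pos"])),list(map(float,s["ee_rot"]))))
```

```bash
cat > hb.py <<'E'
import sys
from h import *
from scipy.spatial.transform import Rotation as R
# pose from extrinsics: camera fixed in tool. use wrist4 calibration
f0=load("wrist4");T0=np.array([.5392,-.1495,.2619]);M0=R.from_euler('xyz',[3.124,-.015,-.087]).as_matrix()
E0=f0["extrinsics"];Rt=M0.T@E0[:3,:3];tt=M0.T@(E0[:3,3]-T0)
for n in sys.argv[1:]:
    f=load(n);E=f["extrinsics"];Pw=fpts(f);Pc=(Pw-E[:3,3])@E[:3,:3]
    Q=(Pc@Rt.T+tt)*1000
    A=[]
    for v in range(195,290,3):
        r=Q[v,266:294];A.append((v,*np.round(np.nanmedian(r,0),1)))
    A=np.array(A);h=A[(A[:,3]<2)&(A[:,3]>-42)&(abs(A[:,1])<45)];p=np.polyfit(h[:,3],h[:,1],1);res=np.abs(np.polyval(p,h[:,3])-h[:,1]).max()
    print(n,"angle %.1f axis@-19 %.1f maxres %.1f"%(np.degrees(np.arctan(p[0])),p[1]-19*p[0]-12*np.hypot(1,p[0]),res),[tuple(a) for a in A[:7]])
    Mw=E[:3,:3]@Rt.T; print("  tool pos from ext",np.round(E[:3,3]-Mw@tt,4))
E
python3 hb.py wrist4 wrist7 wrist8 wrist10 wrist11 wrist12 w13
```

```text
wrist4 angle 28.6 axis@-19 5.2 maxres 0.3 [(np.float64(195.0), np.float64(30.6), np.float64(-0.9), np.float64(21.3)), (np.float64(198.0), np.float64(29.4), np.float64(-0.9), np.float64(19.1)), (np.float64(201.0), np.float64(31.7), np.float64(-0.9), np.float64(5.5)), (np.float64(204.0), np.float64(30.8), np.float64(-0.9), np.float64(3.1)), (np.float64(207.0), np.float64(29.8), np.float64(-0.9), np.float64(1.1)), (np.float64(210.0), np.float64(28.7), np.float64(-0.9), np.float64(-0.6)), (np.float64(213.0), np.float64(27.8), np.float64(-0.9), np.float64(-2.7))]
  tool pos from ext [ 0.5392 -0.1495  0.2619]
wrist7 angle 23.1 axis@-19 3.0 maxres 0.4 [(np.float64(195.0), np.float64(27.7), np.float64(-0.8), np.float64(31.7)), (np.float64(198.0), np.float64(26.6), np.float64(-0.8), np.float64(29.1)), (np.float64(201.0), np.float64(25.5), np.float64(-0.8), np.float64(26.3)), (np.float64(204.0), np.float64(24.4), np.float64(-0.9), np.float64(23.9)), (np.float64(207.0), np.float64(27.4), np.float64(-0.9), np.float64(8.7)), (np.float64(210.0), np.float64(26.7), np.float64(-0.9), np.float64(5.7))
[... 2489 characters left out ...]
 np.float64(-0.9), np.float64(1.9))]
  tool pos from ext [ 0.5803 -0.1526  0.183 ]
w13 angle 23.8 axis@-19 2.1 maxres 0.2 [(np.float64(195.0), np.float64(58.4), np.float64(-1.0), np.float64(-79.9)), (np.float64(198.0), np.float64(57.6), np.float64(-1.0), np.float64(-79.8)), (np.float64(201.0), np.float64(56.8), np.float64(-1.0), np.float64(-79.8)), (np.float64(204.0), np.float64(56.0), np.float64(-1.0), np.float64(-79.8)), (np.float64(207.0), np.float64(55.3), np.float64(-1.0), np.float64(-79.8)), (np.float64(210.0), np.float64(54.5), np.float64(-1.0), np.float64(-79.8)), (np.float64(213.0), np.float64(53.7), np.float64(-1.0), np.float64(-79.9))]
  tool pos from ext [ 0.5866 -0.1532  0.1815]
```

The cleaner fit gives a bar angle of 23.8°, so the slip was small and the tooth is at about 23°. I'll finish the stroke a bit shallower.

apply_moves:
  moves:
    - [-1,0.002,0,-0.003,0]
    - [-1,0.002,0,-0.003,0]
    - [-1,0.002,0,-0.003,0]

```text
t: 25.55
eef_pos: [0.5924, -0.153, 0.1902]
ee_rot: [3.123, -0.002, -0.035]
force: [-9.1, 0.3, -7.7]
width: 0.024
```

```bash
sed -i 's/^tip=.*/tip=np.array([.0410,-.001,.0693])/;s/np.array(\[.309,0,.951\])/np.array([.4035,0,.915])/' go.py; python3 go.py 0 0 -20; bash look.sh w14 >/dev/null 2>&1; python3 hb.py w14
```

```text
t 25.55 tip in slot mm [ 13.4  -0.2 -18.1] bar dir in slot [-0.071 -0.016 -0.997] force slot [-11.7   0.   -2.5] w 0.024 yaw -0.03524106661242743 TCP [ 0.5924 -0.153   0.1902]
unit steps in tool axes: slot x [ 0.884  0.011 -0.467] z [-0.467  0.015 -0.884] y [ 0.002 -1.    -0.018]
to [  0.   0. -20.] tool d mm [-10.9  -0.4   7.9]
w14 angle 23.4 axis@-19 1.9 maxres 0.3 [(np.float64(195.0), np.float64(56.0), np.float64(-1.0), np.float64(-71.3)), (np.float64(198.0), np.float64(55.1), np.float64(-1.0), np.float64(-71.1)), (np.float64(201.0), np.float64(54.3), np.float64(-0.9), np.float64(-71.1)), (np.float64(204.0), np.float64(53.5), np.float64(-0.9), np.float64(-71.6)), (np.float64(207.0), np.float64(52.5), np.float64(-1.0), np.float64(-71.1)), (np.float64(210.0), np.float64(51.7), np.float64(-1.0), np.float64(-71.3)), (np.float64(213.0), np.float64(50.8), np.float64(-1.0), np.float64(-71.2))]
  tool pos from ext [ 0.5924 -0.153   0.1902]
```

apply_moves:
  moves:
    - [-1,-0.004,0,0.002,0]
    - [-1,-0.004,0,0.002,0]
    - [-1,-0.004,0,-0.008,0]
    - [-1,-0.005,0,-0.01,0]
    - [-1,-0.008,0,-0.012,0]
    - [-1,-0.012,0,-0.01,0]
    - [-1,-0.01,0,-0.005,0]
    - [-1,0,0,0,0]

```text
t: 26.27
eef_pos: [0.5489, -0.1506, 0.2363]
ee_rot: [3.123, -0.018, -0.034]
force: [-0.1, 0.1, -2.3]
width: 0.0234
```

```bash
python3 go.py; bash look.sh w15 >/dev/null 2>&1; python3 hb.py w15; python3 teeth.py w15 2>/dev/null; python3 - <<'E'
from h import *
f=load("w15"); crop(f["color"],(160,40,380,200),3.6,"pics/w15.png")
E
```

```text
t 26.27 tip in slot mm [-2.3  0.6 43.1] bar dir in slot [-0.055 -0.015 -0.998] force slot [-1.2  0.1 -2. ] w 0.0234 yaw -0.0337699853725566 TCP [ 0.5489 -0.1506  0.2363]
unit steps in tool axes: slot x [ 0.891  0.012 -0.454] z [-0.454  0.014 -0.891] y [ 0.004 -1.    -0.018]
w15 angle 23.8 axis@-19 2.0 maxres 0.3 [(np.float64(195.0), np.float64(27.6), np.float64(-0.8), np.float64(31.9)), (np.float64(198.0), np.float64(26.6), np.float64(-0.8), np.float64(29.1)), (np.float64(201.0), np.float64(25.4), np.float64(-0.6), np.float64(26.7)), (np.float64(204.0), np.float64(24.2), np.float64(-0.9), np.float64(24.5)), (np.float64(207.0), np.float64(23.1), np.float64(-0.9), np.float64(22.3)), (np.float64(210.0), np.float64(26.4), np.float64(-0.9), np.float64(6.4)), (np.float64(213.0), np.float64(25.4), np.float64(-0.9), np.float64(4.5))]
  tool pos from ext [ 0.5489 -0.1506  0.2363]
crest pts angles: (array([11, 42, 44,  1,  0,  0,  0,  0, 12, 31, 69, 36,  0,  0,  0,  0,  0,
        1,  0,  0]), array([-40, -36, -32, -28, -24, -20, -16, -12,  -8,  -4,   0,   4,   8,
        12,  16,  20,  24,  28,  32,  36,  40]))
tooth phase deg mod36: 2.2 conf 0.87 n 247
cy hist of jaw tops: {40: 0, 41: 0, 42: 2, 43: 4, 44: 4, 45: 4, 46: 4, 47: 4, 48: 3, 49: 4, 50: 4, 51: 4, 52: 3, 53: 4, 54: 4, 55: 5, 56: 3, 57: 4, 58: 3, 59: 5, 60: 5, 61: 4, 62: 4, 63: 5, 64: 75, 65: 69, 66: 25, 67: 28, 68: 23, 69: 28, 70: 25, 71: 26, 72: 23, 73: 23, 74: 30, 75: 20, 76: 15, 77: 0, 78: 0, 79: 0, 80: 1, 81: 4, 82: 4, 83: 10, 84: 126, 85: 37, 86: 27, 87: 24, 88: 24, 89: 26, 90: 24, 91: 27, 92: 24, 93: 25, 94: 62, 95: 47, 96: 36, 97: 36, 98: 34}
brass top cy 84.4..93.7 250
```

View pics/w15.png

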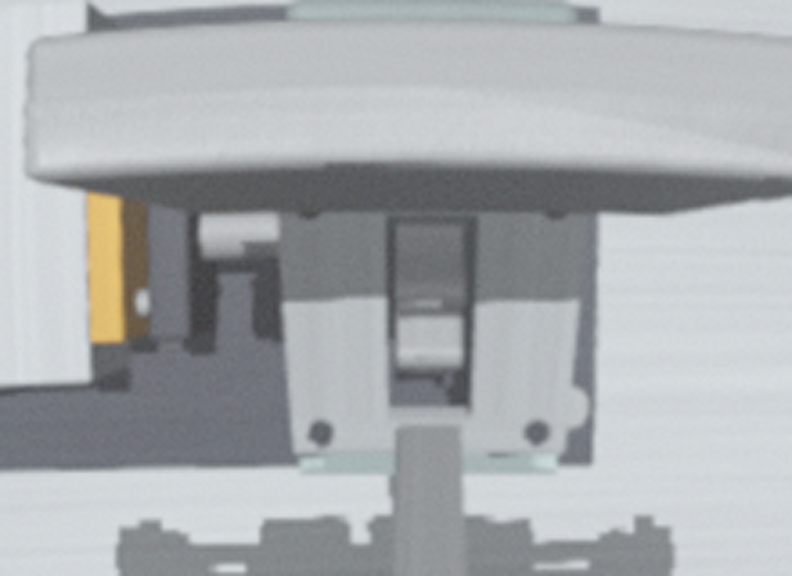

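The last look shows the wheel turned 3 teeth in all, with the carrier moved 10.5 mm. The pad touches the block, its rear-to-carrier space is now 7.8 mm (was 12), and that makes a squeeze of about 4.2 mm. The block face has not moved. Returning the bar.

apply_moves:
  moves:
    - [-1,-0.015,-0.03,-0.01,0]
    - [-1,-0.012,-0.037,0,0]
    - [-1,-0.012,-0.037,0,0]
    - [-1,-0.012,-0.037,0,0]
    - [-1,-0.012,-0.037,0,0]
    - [-1,-0.012,-0.037,0,0]
    - [-1,-0.012,-0.037,0,0]
    - [-1,-0.012,-0.037,0,0]
    - [-1,-0.012,-0.037,0,0]
    - [-1,-0.012,-0.037,0,0]
    - [-1,-0.012,-0.037,0,0]
    - [-1,-0.012,-0.037,0,0]

```text
t: 27.32
eef_pos: [0.4167, 0.2932, 0.2333]
ee_rot: [3.124, -0.014, -0.033]
force: [0.8, 0.4, -2.1]
width: 0.0235
```

apply_moves:
  moves:
    - [-1,0,0,0.01,0.114]
    - [-1,0,0,0.01,0.114]
    - [-1,0,0,0.01,0.114]
    - [-1,0,0,0.01,0.113]
    - [-1,0,0,0,0]

```text
t: 27.73
eef_pos: [0.4171, 0.2899, 0.191]
ee_rot: [3.128, -0.019, -0.494]
force: [0.0, -0.7, -3.3]
width: 0.0238
```

```bash
cat > put.py <<'E'
import numpy as np,sys
from scipy.spatial.transform import Rotation as R
from station import arm
s=arm.get_state();T=np.array(s["eef_pos"]);M=R.from_euler('xyz',s["ee_rot"]).as_matrix()
tip=np.array(eval(sys.argv[1]))/1000
H=np.array([.4536,.2721,.082]);yw=np.radians(-28.0)
hx=np.array([np.cos(yw),np.sin(yw),0]);hy=np.array([-np.sin(yw),np.cos(yw),0])
c=T+M@tip-H;print("t",s["t"],"TCP",np.round(T,4),"rot",np.round(s["ee_rot"],3),"tip rel hole x,y,z mm",np.round([c@hx*1000,c@hy*1000,c[2]*1000],1),"F",np.round(s["force"],1))
print("to hole centre, z+15:",np.round(M.T@(-c+[0,0,.015])*1000,1))
E
python3 put.py "[41,-0.9,69.2]"; bash look.sh w16 >/dev/null 2>&1; python3 hb.py w16;python3 - <<'E'
from h import *
f=load("w16"); crop(f["color"],(160,60,400,240),3.3,"pics/w16.png")
P=fpts(f);S=P[(P[...,2]>.078)&(P[...,2]<.086)];S=S[(S[:,0]>.4)&(S[:,0]<.52)&(S[:,1]>.2)&(S[:,1]<.34)]
print(cv2.minAreaRect(S[:,:2].astype(np.float32)*1000))
E
```

```text
t 27.7333 TCP [0.4171 0.2899 0.191 ] rot [ 3.128 -0.019 -0.494] tip rel hole x,y,z mm [ 1.8 -1.7 40.6] F [ 0.  -0.7 -3.3]
to hole centre, z+15: [-2.3 -2.  25.6]
w16 angle 23.8 axis@-19 2.1 maxres 0.5 [(np.float64(195.0), np.float64(27.6), np.float64(-0.8), np.float64(31.9)), (np.float64(198.0), np.float64(26.5), np.float64(-0.8), np.float64(29.3)), (np.float64(201.0), np.float64(25.4), np.float64(-0.8), np.float64(26.7)), (np.float64(204.0), np.float64(24.3), np.float64(-0.9), np.float64(24.2)), (np.float64(207.0), np.float64(23.3), np.float64(-0.9), np.float64(21.8)), (np.float64(210.0), np.float64(26.4), np.float64(-0.9), np.float64(6.4)), (np.float64(213.0), np.float64(25.5), np.float64(-0.9), np.float64(4.1))]
  tool pos from ext [0.4167 0.2898 0.191 ]
((453.4490966796875, 272.0256042480469), (70.67599487304688, 70.62400817871094), 61.797733306884766)
```

View pics/w16.png

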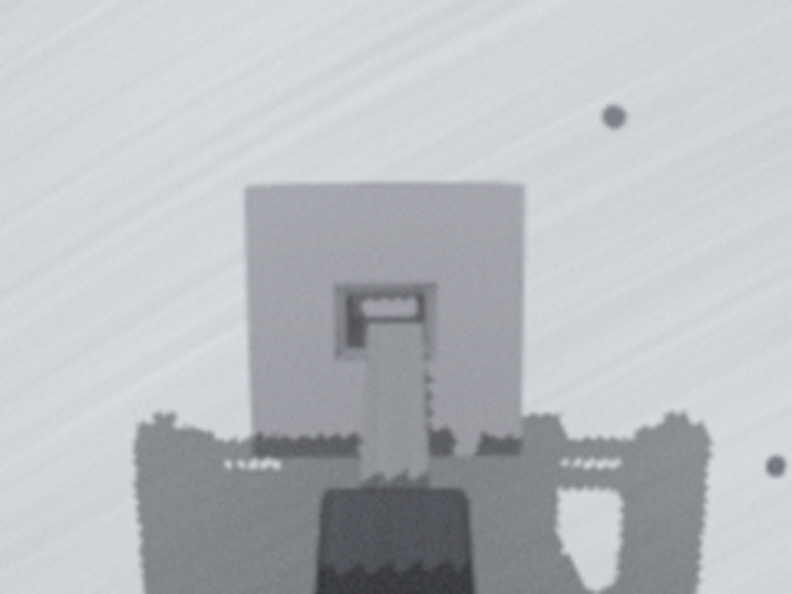

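apply_moves:
  moves:
    - [-1,0,-0.001,0.012,0]
    - [-1,0,-0.001,0.012,0]
    - [-1,-0.0005,0,0.012,0]
    - [-1,-0.0005,0,0.012,0]
    - [-1,0,0,0.001,0]

```text
t: 28.2
eef_pos: [0.4183, 0.2912, 0.1429]
ee_rot: [3.129, -0.02, -0.485]
force: [0.0, -1.8, -2.7]
width: 0.0234
```

```bash
python3 put.py "[41,-0.9,69.2]"; python3 - <<'E'
from station import eyes
from h import *
f=eyes.grab_frame("wrist"); pickle.dump(f,open("pics/w17.pkl","wb")); crop(f["color"],(160,60,400,240),3.3,"pics/w17.png")
E
python3 hb.py w17
```

```text
t 28.2 TCP [0.4183 0.2912 0.1429] rot [ 3.129 -0.02  -0.485] tip rel hole x,y,z mm [ 2.2  0.4 -7.5] F [ 0.  -1.8 -2.7]
to hole centre, z+15: [ -1.8   0.7 -22.5]
w17 angle 23.9 axis@-19 2.0 maxres 0.3 [(np.float64(195.0), np.float64(27.6), np.float64(-0.8), np.float64(32.0)), (np.float64(198.0), np.float64(26.5), np.float64(-0.8), np.float64(29.2)), (np.float64(201.0), np.float64(25.4), np.float64(-0.8), np.float64(26.8)), (np.float64(204.0), np.float64(24.4), np.float64(-0.9), np.float64(24.1)), (np.float64(207.0), np.float64(23.2), np.float64(-0.9), np.float64(21.8)), (np.float64(210.0), np.float64(26.4), np.float64(-0.4), np.float64(6.4)), (np.float64(213.0), np.float64(25.4), np.float64(-0.9), np.float64(4.3))]
  tool pos from ext [0.4178 0.2911 0.1428]
```

View pics/w17.png

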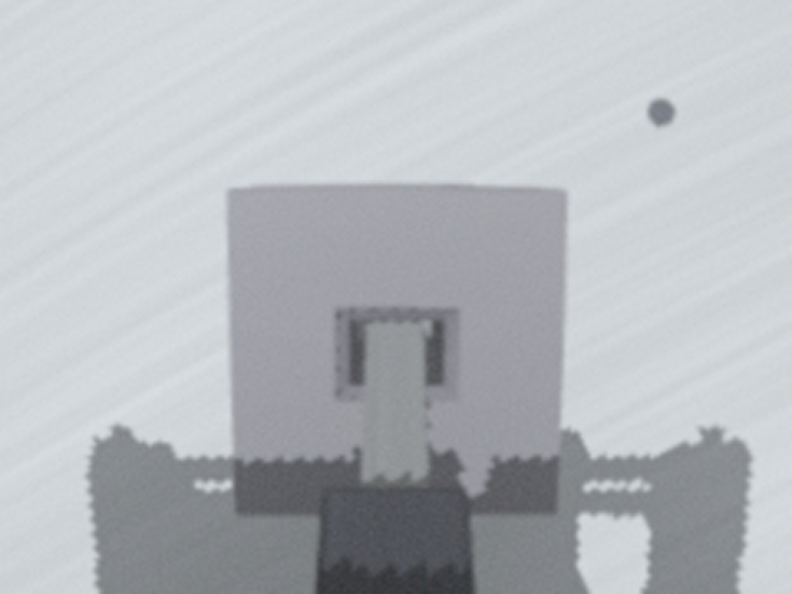

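The tip is in the hole (crop (395,335)). Now I'll use a light grip and swing the bar upright about its tip.

apply_moves:
  moves:
    - [-1,0,0,0,0]
    - [-1,0,0,0,0]
    - [-1,0.005,0,-0.001,0]
    - [-1,0.006,0,-0.001,0]
    - [-1,0.006,0,-0.001,0]
    - [-1,0.006,0,-0.001,0]
    - [-1,0.006,0,0,0]
    - [-1,0.006,0,0,0]
    - [-1,0.006,0,0,0]
    - [-1,0,0,0,0]
  newtons: 6

```text
t: 29.08
eef_pos: [0.4559, 0.2719, 0.1487]
ee_rot: [3.13, -0.021, -0.49]
force: [-0.8, 0.8, -2.7]
width: 0.0241
```

```bash
python3 st.py; python3 - <<'E'
from station import eyes
from h import *
f=eyes.grab_frame("wrist"); pickle.dump(f,open("pics/w18.pkl","wb")); cv2.imwrite("pics/w18.png",f["color"][:,:,::-1])
E
python3 hb.py w18
```

```text
{'t': 29.083, 'q': [0.924, 0.189, -0.426, 0.027, -0.964, 0.141], 'eef_pos': [0.456, 0.272, 0.149], 'ee_rot': [3.13, -0.021, -0.49], 'force': [-0.813, 0.767, -2.698], 'moment': [0.104, -0.056, -0.05], 'width': 0.024}
tool axes x,y,z in world: [[0.882, -0.47, 0.021], [-0.471, -0.882, 0.011], [0.013, -0.02, -1.0]] lean= 1.3400685297438655 az -56.75040577498622 r 0.5308056859287161
w18 angle 1.2 axis@-19 -2.1 maxres 0.2 [(np.float64(195.0), np.float64(17.8), np.float64(-0.8), np.float64(67.6)), (np.float64(198.0), np.float64(15.6), np.float64(-0.8), np.float64(67.6)), (np.float64(201.0), np.float64(13.4), np.float64(-0.8), np.float64(67.5)), (np.float64(204.0), np.float64(11.1), np.float64(-0.8), np.float64(67.4)), (np.float64(207.0), np.float64(8.8), np.float64(-0.8), np.float64(67.7)), (np.float64(210.0), np.float64(6.5), np.float64(-0.8), np.float64(67.8)), (np.float64(213.0), np.float64(2.6), np.float64(-0.8), np.float64(72.3))]
  tool pos from ext [0.4554 0.2718 0.1487]
```

View pics/w18.png

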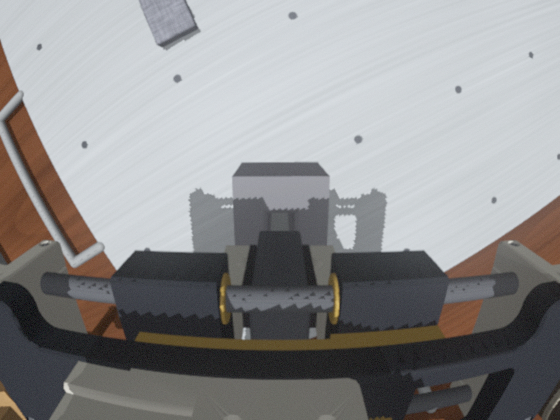

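The bar is upright to within about 2° and centred. Lowering it with a moderate grip.

apply_moves:
  moves:
    - [-1,0,0,0,0]
    - [-1,-0.001,0,0.01,0]
    - [-1,-0.001,0,0.012,0]
    - [-1,0,0,0.012,0]
    - [-1,0,0,0.01,0]
    - [-1,0,0,0,0]
  newtons: 10

```text
t: 29.63
eef_pos: [0.4524, 0.2716, 0.1023]
ee_rot: [3.127, -0.019, -0.489]
force: [-0.3, -0.2, -3.3]
width: 0.0236
```

```bash
python3 st.py; python3 - <<'E'
from station import eyes
from h import *
f=eyes.grab_frame("wrist"); pickle.dump(f,open("pics/w19.pkl","wb"))
f=eyes.grab_frame("scene"); pickle.dump(f,open("pics/s19.pkl","wb")); crop(f["color"],(280,180,400,300),5,"pics/s19.png")
E
python3 hb.py w19
```

```text
{'t': 29.633, 'q': [0.929, 0.238, -0.486, 0.028, -0.858, 0.134], 'eef_pos': [0.452, 0.272, 0.102], 'ee_rot': [3.127, -0.019, -0.489], 'force': [-0.323, -0.236, -3.263], 'moment': [0.027, 0.132, -0.059], 'width': 0.024}
tool axes x,y,z in world: [[0.883, -0.47, 0.019], [-0.47, -0.883, 0.015], [0.01, -0.022, -1.0]] lean= 1.3796885046381784 az -65.61024630814518 r 0.5276207258052149
w19 angle 1.1 axis@-19 -2.1 maxres 0.3 [(np.float64(195.0), np.float64(30.5), np.float64(-0.9), np.float64(21.4)), (np.float64(198.0), np.float64(28.8), np.float64(-0.9), np.float64(21.1)), (np.float64(201.0), np.float64(27.0), np.float64(-0.9), np.float64(21.2)), (np.float64(204.0), np.float64(25.3), np.float64(-0.9), np.float64(20.9)), (np.float64(207.0), np.float64(23.4), np.float64(-0.9), np.float64(21.4)), (np.float64(210.0), np.float64(21.6), np.float64(-0.9), np.float64(21.1)), (np.float64(213.0), np.float64(19.8), np.float64(-1.1), np.float64(21.2))]
  tool pos from ext [0.4519 0.2715 0.1022]
```

View pics/s19.png

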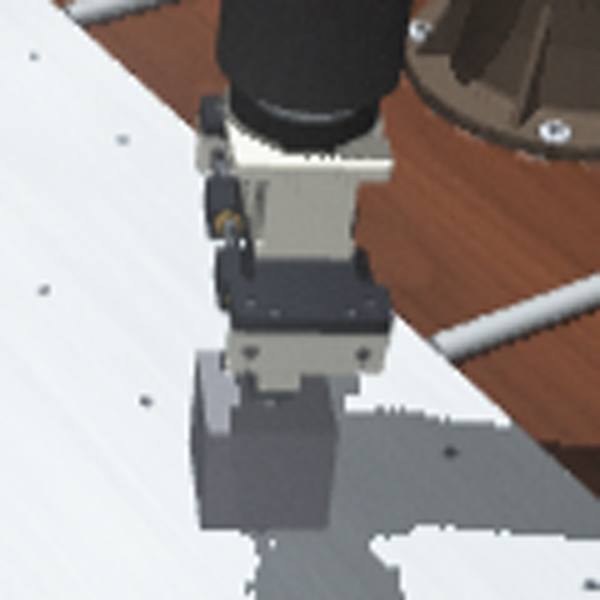

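apply_moves:
  moves:
    - [-1,0,0,0.004,0]
    - [-1,0,0,0.004,0]
    - [-1,0,0,0,0]
    - [0.1,0,0,0,0]
    - [0.1,0,0,0,0]
    - [0.1,0,0,0,0]
    - [0.1,0,0,0,0]
  newtons: 4

```text
t: 30.32
eef_pos: [0.4538, 0.2726, 0.097]
ee_rot: [3.131, -0.02, -0.489]
force: [-0.1, 0.1, 0.2]
width: 0.0448
```

```bash
python3 st.py; python3 - <<'E'
from station import eyes
from h import *
f=eyes.grab_frame("wrist"); pickle.dump(f,open("pics/w20.pkl","wb"));cv2.imwrite("pics/w20.png",f["color"][:,:,::-1])
E
python3 hb.py w20
```

```text
{'t': 30.317, 'q': [0.928, 0.245, -0.492, 0.029, -0.841, 0.134], 'eef_pos': [0.454, 0.273, 0.097], 'ee_rot': [3.131, -0.02, -0.489], 'force': [-0.14, 0.113, 0.208], 'moment': [0.071, 0.079, 0.055], 'width': 0.045}
tool axes x,y,z in world: [[0.883, -0.47, 0.02], [-0.47, -0.883, 0.011], [0.013, -0.019, -1.0]] lean= 1.306879459200092 az -55.66821532989913 r 0.5293755420836006
w20 angle -1.4 axis@-19 -0.4 maxres 0.3 [(np.float64(195.0), np.float64(32.0), np.float64(-0.9), np.float64(16.1)), (np.float64(198.0), np.float64(30.3), np.float64(-0.6), np.float64(16.0)), (np.float64(201.0), np.float64(28.5), np.float64(-0.9), np.float64(16.1)), (np.float64(204.0), np.float64(26.8), np.float64(-0.9), np.float64(16.2)), (np.float64(207.0), np.float64(25.0), np.float64(-0.9), np.float64(16.2)), (np.float64(210.0), np.float64(23.3), np.float64(-0.6), np.float64(15.9)), (np.float64(213.0), np.float64(21.5), np.float64(-0.9), np.float64(16.2))]
  tool pos from ext [0.4533 0.2725 0.0969]
```

View pics/w20.png

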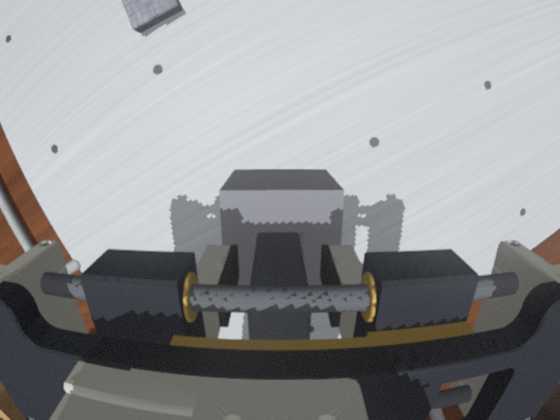

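Released; the bar is upright (tool lean 1.3°, bar −1.4° relative to it). Opening wider and rising clear, then checking everything.

apply_moves:
  moves:
    - [0.6,0,0,0,0]
    - [0.6,0,0,0,0]
    - [0.6,0,0,-0.02,0]
    - [0.6,0,0,-0.03,0]
    - [0.6,0,0,-0.035,0]
    - [0.6,0,0,-0.035,0]
    - [0.6,0,0,-0.035,0]
    - [0.6,-0.03,0,-0.02,0]
    - [0.6,-0.03,0,0,0]
    - [0.6,-0.02,0,0,0]
    - [0.6,0,0,0,0]

```text
t: 31.28
eef_pos: [0.3788, 0.3145, 0.2709]
ee_rot: [3.133, -0.019, -0.487]
force: [-0.2, 0.3, -1.0]
width: 0.07
```

```bash
python3 st.py; python3 - <<'E'
from station import eyes
from h import *
for n in ["wrist","top","scene"]:
    f=eyes.grab_frame(n); pickle.dump(f,open(f"pics/{n}21.pkl","wb"));cv2.imwrite(f"pics/{n}21.png",f["color"][:,:,::-1])
P=fpts(load("wrist21"))
for z0,z1 in [(.076,.088),(.15,.165)]:
    S=P[(P[...,2]>z0)&(P[...,2]<z1)];S=S[(S[:,0]>.4)&(S[:,0]<.52)&(S[:,1]>.2)&(S[:,1]<.34)]
    print(np.round(np.median(S,0),4),cv2.minAreaRect(S[:,:2].astype(np.float32)*1000),len(S))
T0=pts(load("top0"));T1=pts(load("top21"));d=np.abs(T1[...,2]-T0[...,2])
az=np.radians(-2.15);ey=np.array([-np.sin(az),np.cos(az),0]);C=np.array([.6128,-.1540,.1305])
for T in (T0,T1):
    for (u0,u1,v0,v1,z0,z1,n) in [(295,325,140,190,.06,.085,"block/jaw"),(205,242,202,238,.148,.165,"handle top")]:
        R=T[v0:v1,u0:u1].reshape(-1,3);R=R[(R[:,2]>z0)&(R[:,2]<z1)];print(n,len(R),np.round(np.median(R,0),4))
E
python3 - <<'E'
import cv2,numpy as np
a=cv2.imread("pics/top21.png");b=cv2.imread("pics/scene21.png")
m=np.zeros((600,800,3),np.uint8);m[:300,:400]=cv2.resize(a,(400,300));m[:300,400:]=cv2.resize(b,(400,300))
m[300:,:400]=cv2.resize(b[125:265,160:347],(400,300));m[300:,400:]=cv2.resize(b[200:300,290:423],(400,300),interpolation=2)
cv2.imwrite("pics/m21.png",m)
E
```

```text
{'t': 31.283, 'q': [1.109, 0.026, -0.315, 0.02, -1.239, -0.032], 'eef_pos': [0.379, 0.315, 0.271], 'ee_rot': [3.133, -0.019, -0.487], 'force': [-0.168, 0.345, -1.026], 'moment': [-0.003, 0.046, -0.03], 'width': 0.07}
tool axes x,y,z in world: [[0.883, -0.468, 0.019], [-0.468, -0.884, 0.009], [0.013, -0.017, -1.0]] lean= 1.224208649790889 az -52.757766618807835 r 0.4923224326425024
[0.4527 0.271  0.0815] ((453.79571533203125, 271.5397644042969), (70.46971130371094, 69.55245971679688), 62.223323822021484) 3460
[0.4537 0.2745 0.1562] ((453.7217102050781, 274.5814208984375), (23.46348762512207, 23.88285255432129), 62.3086051940918) 824
block/jaw 775 [ 0.6511 -0.0228  0.0749]
handle top 57 [0.4527 0.2724 0.1568]
block/jaw 798 [ 0.6501 -0.0227  0.075 ]
handle top 56 [0.4526 0.2732 0.1572]
```

View pics/m21.png

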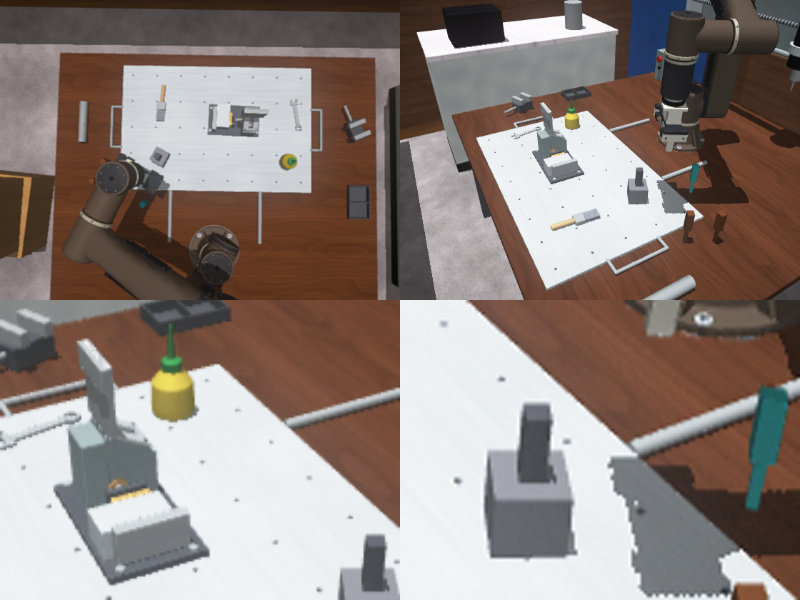

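The bar stands fully down: its handle top is at z 0.1565 against 0.1568 at the start, and it is upright and about 2.5 mm off centre. The block and bystanders look unmoved and the robot is clear. Handing in.

```bash
python3 - <<'E'
from station import job
print(job.job_done())
E
```

```text
the job is handed in; nothing more can be done
None
```

I drove the star wheel round 3 teeth, which brought the brass pad onto the block. The bar then went back into its stand, fully down, and I handed the job in at about 31 s of the 64 s allowed. No verdict was reported.

**How it went**
- **Tilt:** the moves cannot tilt the tool, so I leaned the bar about 28° in the fingers, using the stand's hole as a pivot. That let me work through the slot square to the face with the gripper upright, clear of the guard.
- **Strokes:** it took three strokes up the slope. After the first one I swung the bar back against the slot's lower edge.
- **Return:** I stood the bar upright again in the hole and lowered it.

**Last checks**
- **Jaw:** the carrier moved about 10.5 mm. The space between pad and carrier went from 12 mm to about 7.8 mm, so the pad is squeezed in by about 4.2 mm. That is a little under the 5 mm asked, but within 2.5–8 mm. I measured this right after the last stroke and did not repeat it before handing in.
- **Block:** its face is in the same place as before, to about 1 mm.
- **Bar:** the handle top is at z 0.1565 m, against 0.1568 m at the start. The bar is upright and about 2.5 mm off the stand's centre.
- **Bystanders and robot:** the bottle, brush and spanner look unmoved in the pictures, which I judged only by eye. The gripper is clear of everything.

**What went wrong or disagreed**
- The bar slipped about 5° in the grip on the first and third strokes.
- One of my bar-angle readings was wrong (18°), and a cleaner fit corrected it to 25.8°.
- About 10 s went on testing tool lean at the reach limits and undoing it, and I did not use it. A lean of about 1.3° remained in the tool.

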